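Clear the holding board and hold the blank in its corner

ROBOT

A 6-joint arm with a two-finger parallel gripper is mounted at the origin on a cart in front of the work surface, level with it; the furniture and walls round the work are solid. World frame = base frame: x ahead of the robot, y to its left, z up, the work surface at z = 0. Lengths are in m, angles in rad, forces in N, time in s.
With the tool pointing down it reaches from about 0.25 to 0.775 m from the base axis. Payload 4 kg.
Tool frame: the origin (TCP) lies at the very end of the fingers, on their centre line; the grasp point (between the pads) lies 19 mm behind it (robot.grip_point_offset is the distance from the TCP to the grasp point, in m); z points along the fingers, x is the direction in which the jaws open and shut, and the axes are right-handed (so a half turn about z gives the same grasp; the last joint's range is limited). The gripper opens to 94 mm and grips with 3 to 60 N. Pads are 16 mm wide; open, the fingers measure 119 mm over their backs; the gripper's body (75 mm by 177 mm) begins 78 mm behind the grasp point.
Start: joints at [1.097, 0.087, 1.371, -0, 1.684, -0.103], TCP at [0.199, 0.513, 0.18] pointing down, gripper open.
Joint ranges: [-3.1, 3.1], [-0.76, 2.03], [0.27, 2.55], [-1.08, 4.22], [0.17, 2.65], [-2.57, 2.57]. Speed limits (rad/s): [2.79, 2.79, 3.14, 3.14, 3.14, 3.14].

INTERFACE

Orientations are given as [roll, pitch, yaw] about the fixed x, y, z axes, in that order (R = Rz(yaw) Ry(pitch) Rx(roll)).
In Python, from bench import robot gives the robot as it stands.
- The arm moves only by the shell command python3 -m inch 'ROWS'. ROWS is text: rows parted by semicolons, each of 5 numbers parted by spaces: the shift along the tool's x, y, z in cm, then the turn about the tool's z in rad, then the closure, from 0 (fully open) to 1 (shut). In form: tx ty tz spin claw; .... A call has 1 to 20 rows; each row is the pose to reach, as a shift and turn from the pose measured when the call began, along the tool's axes at that moment; what a row does not reach only later rows make up. A row lasts 1/12 s, in which the tool goes at most 41.7 mm and 7.16 degrees, less where a joint would pass 70% of its speed; a pose out of reach is approached as far as the arm can. A call with a gripper value outside its range is refused whole. The fingers move at their own pace and stop on an object; the grip force is fixed at half the most. Time passes only in rows, so rows that repeat a pose let the fingers close. It gives the time, the measured TCP pose, the force and the opening at its end, in the units of the state.
- robot.get_obs(): the state, without advancing time (a new reading comes with each control period).
- robot.snapshot(name): name is "scene" or "side" or "wrist"; returns (picture, depth): 420x560x3 uint8, blue, green, red; 420x560 float32, m along the optical axis (not along the pixel's ray), 0 where there is no reading.
- robot.camera_info(name): a dict with "K" (3x3 intrinsics, pixels), "extrinsics" (4x4, takes a point from world to camera coordinates); the wrist camera has in their place "mount" (4x4, takes a point from camera to tool coordinates, whose origin is the TCP and whose axes are the tool frame's). Camera axes: x right, y down, z forward; pixel columns grow to the right and rows downward; lengths in m; the calibration is good to about 2 mm. A picture is of the moment at which its call begins: read the wrist's pose just before it. camera_info takes no time and is no camera call.
- robot.close_job(): hands the job in, once; it reports no verdict.
The state is a dict: "time": time; "joint_positions": joint angles; "qvel": joint speeds; "joint_torque": joint torques, N m; "tool_pos": TCP position; "ee_rot": TCP orientation; "wrist_force": force on the tool from outside, world axes, zero at the start; "wrist_torque": the same for the moment, N m; "width": finger opening in m.
Only numpy, scipy, OpenCV 4.12 (cv2) and the standard library are available. Lean on these libraries where they do the work, as an engineer would, in place of code of your own. Each camera call takes 0.05 s, during which the arm holds its last target.

TASK

Clear the two small wooden scraps off the holding board into the open grey scrap bin. Then bring the stepped wooden block onto the board, its tall back flat against the long fence and its end touching the stop block, and with one slanting push, forward and down at once, hold it firmly against fence and board so that it could be marked out. Finish while still pushing, do not let go, and leave the loupe, toothed cap and oil bottle where they stand.

Things in the scene. Friction and masses are not known exactly. Their poses are not given: they have to be found in the camera images.
- board: Holding board, plywood, 200 (x) x 230 (y) mm, fixed; origin mid underside, z up. Flat bed on top, 12 mm above the bench. Fence along the far (+x) edge, its face at board x = +76 mm; stop block at the left (+y) end, its face at board y = +83 mm. The block when home has its origin at board (46, 38, 12) mm, axes along the board's.
- bed: The smooth, slippery grey laminate top sheet of the board, 200 x 230 x 6 mm, on which the block must be pressed; origin in the middle of its underside, 6 mm above the board's origin, same axes; fixed.
- fence: Straight dark wooden fence on the board, 24 (x) x 230 (y) mm, standing 36 mm above the bed (48 mm above the bench); origin in the middle of its underside, same axes as the board; fixed.
- stop_block: Dark wooden stop block on the board at the left end, square to the fence and touching it, 110 (x) x 32 (y) mm, 30 mm above the bed; origin in the middle of its underside, same axes as the board; fixed.
- workpiece: Loose stepped wooden block, 60 (x) x 90 (y) x 44 (z) mm, 0.13-0.25 kg, on the bench right or left of the board; origin mid underside, z up. Tall part x -4 to +30 mm (34 mm thick, grip here above the ledge); its +x face goes to the fence (a finger between would block it). On the -x side the step: ledge x -30 to -4 mm, 22 mm high, with an upright wall at x = -4 mm.
- workpiece_ledge (a point): Point on the ledge of the stepped block, in the middle of the ledge's width and length: block x = -17, y = 0, z = 22 mm; same axes as the block.
- scrap_step: Small sawn-off wooden scrap with a step, 38 (x) x 24 (y) x 20 (z) mm, 20 g, lying on the bed; origin in its underside, 19 mm from either end, z up. Its -x half is 20 mm high (x from -19 to +3 mm), the other half 10 mm high. Can be gripped over the 24 mm.
- scrap_long: Small plain wooden scrap, 42 (x) x 22 (y) x 17 (z) mm, 20 g, lying on the bed; origin in the middle of its underside, z up. Can be gripped over the 22 mm.
- scrap_bin: Open grey sheet-metal scrap bin, fixed to the bench beside the board, on the other side than the stepped block; 150 (x) x 130 (y) x 70 (z) mm outside, walls and floor about 4 mm, open at the top; origin in the middle of its underside, z up.
- loupe: Black loupe, 35 mm across, 37 mm high, standing loose behind the work at the right; origin under its middle. To be left alone.
- toothed_cap: White toothed ring cap, 37 mm across, 12 mm high, lying loose behind the work at the right; origin under its middle. To be left alone.
- oil_bottle: Small bottle with black cap, 27 mm across, 72 mm high, standing loose behind the work at the left; origin under its middle. To be left alone.

How it is judged:
By the outcome, as a careful person would: the job done as asked, in the order asked, and still so for the second after the job is handed in, while the arm keeps its last pose, push and grip.
It also fails if it takes over 72 s, if anything falls off the work surface, if the arm or the gripper's body presses on something with over 40 N, if the wrist force passes 120 N, or if a joint passes its speed limit or range.

## Working session

There is one attempt and no reset: what is moved stays moved. The work goes in short steps, Python scripts to look and compute and a shell command to move; the robot and the scene stay as the last step left them, time stands still between calls to the robot, and variables do not carry over. Pictures are saved under pics/ and viewed, and the job is handed in when it is done.

```bash
ls; mkdir -p pics
python3 - <<'E'
from bench import robot
import cv2,numpy as np
o=robot.get_obs(); print(o)
print(robot.grip_point_offset)
for n in ["scene","side","wrist"]:
    p,d=robot.snapshot(n); cv2.imwrite(f"pics/{n}0.png",p); np.save(f"pics/{n}0.npy",d); print(n,robot.camera_info(n))
E
```

```text
pics
{'time': 0.0, 'joint_positions': array([ 1.09688612e+00,  8.79508285e-02,  1.37223317e+00,  5.19560893e-06,
        1.68359486e+00, -1.03091136e-01]), 'qvel': array([ 2.64049238e-04,  5.19752879e-04, -1.55522628e-03,  3.15131131e-05,
       -8.42395440e-04, -1.02498401e-03]), 'joint_torque': array([-2.66523653e-03, -3.40184498e+01, -3.02422893e+01,  7.14936526e-02,
        3.32705432e-02, -1.88491445e-04]), 'tool_pos': array([0.19903167, 0.51208219, 0.17861722]), 'ee_rot': array([-3.14136254e+00,  2.17407206e-03,  1.19997808e+00]), 'wrist_force': array([0.11255186, 0.18596564, 0.01953478]), 'wrist_torque': array([ 0.02259278, -0.01373166,  0.00623267]), 'width': 0.09392771418716118}
0.0188
scene {'K': array([[515.589473  ,   0.        , 283.16231938],
       [  0.        , 515.589473  , 208.41911358],
       [  0.        ,   0.        ,   1.        ]]), 'extrinsics': array([[ 0.49182149, -0.87064405, -0.00951668, -0.30808025],
       [-0.60361346, -0.33305965, -0.72437701,  0.37863434],
       [ 0.62750492,  0.36200857, -0.68933836,  0.87803886],
       [ 0.        ,  0.        
[... 274 characters left out ...]
     [-0.07008468, -0.36276913, -0.92923985,  0.08943485],
       [ 0.14233145,  0.91836295, -0.36925771,  0.96298766],
       [ 0.        ,  0.        ,  0.        ,  1.        ]])}
wrist {'K': array([[290.08732671,   0.        , 275.47796319],
       [  0.        , 290.08732671, 206.83139185],
       [  0.        ,   0.        ,   1.        ]]), 'mount': array([[ 9.99999882e-01, -4.41363480e-04, -2.03896574e-04,
         1.56925902e-04],
       [ 4.79091803e-04,  9.65941044e-01,  2.58761801e-01,
        -7.51883072e-02],
       [ 8.27440603e-05, -2.58761869e-01,  9.65941141e-01,
        -2.05865573e-01],
       [ 0.00000000e+00,  0.00000000e+00,  0.00000000e+00,
         1.00000000e+00]])}
```

View pics/scene0.png

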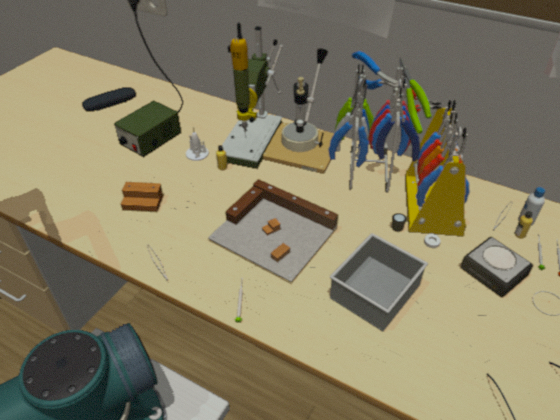

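View pics/side0.png

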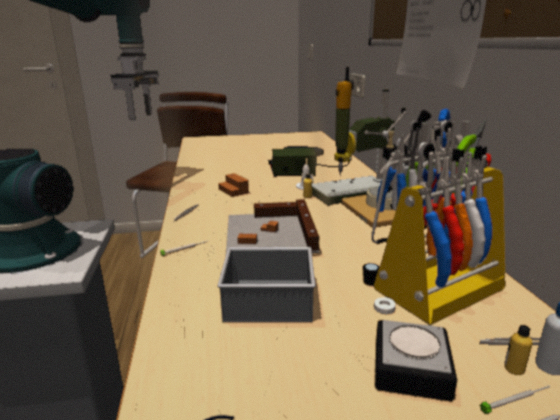

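View pics/wrist0.png

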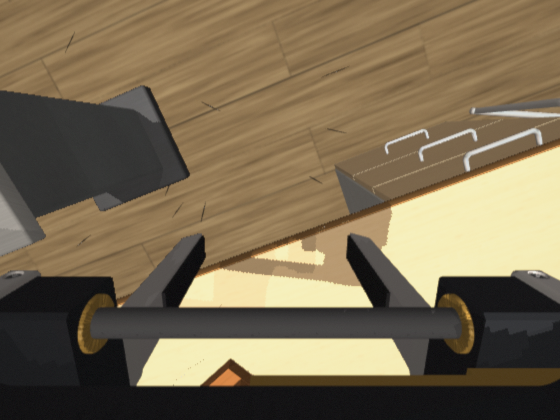

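```bash
cat > h.py <<'E'
from bench import robot
import cv2,numpy as np
from scipy.spatial.transform import Rotation as R
def T_tool(o):
    T=np.eye(4);T[:3,:3]=R.from_euler('xyz',o['ee_rot']).as_matrix();T[:3,3]=o['tool_pos'];return T
def cam2world(n,o=None):
    c=robot.camera_info(n)
    return T_tool(o)@c['mount'] if n=='wrist' else np.linalg.inv(c['extrinsics'])
def snap(n,tag):
    o=robot.get_obs(); p,d=robot.snapshot(n); cv2.imwrite(f'pics/{tag}.png',p)
    K=robot.camera_info(n)['K'];T=cam2world(n,o)
    return p,d,K,T
def cloud(d,K,T):
    v,u=np.mgrid[:d.shape[0],:d.shape[1]]
    P=np.stack([(u-K[0,2])/K[0,0]*d,(v-K[1,2])/K[1,1]*d,d],-1)
    return P@T[:3,:3].T+T[:3,3]
def ray(uv,z,K,T):
    uv=np.atleast_2d(uv).astype(float)
    r=np.c_[(uv[:,0]-K[0,2])/K[0,0],(uv[:,1]-K[1,2])/K[1,1],np.ones(len(uv))]@T[:3,:3].T
    return T[:3,3]+r*((z-T[2,3])/r[:,2])[:,None]
def shift(dw,o=None):
    "world displacement (m) -> tool cm"
    o=o or robot.get_obs()
    return R.from_euler('xyz',o['ee_rot']).as_matrix().T@np.array(dw)*100
def proj(P,K,T):
    c=np.linalg.inv(T)@np.r_[P,1]; return K[:2,:2]@(c[:2]/c[2])+K[:2,2]
def st(o=None):
    o=o or robot.get_obs()
    print('t%.2f'%o['time'],'pos',np.round(o['tool_pos'],4),'rot',np.round(o['ee_rot'],3),'F',np.round(o['wrist_force'],1),'w%.4f'%o['width'],'q',np.round(o['joint_positions'],2))
E
python3 - <<'E'
import cv2,numpy as np
from h import *
p=cv2.imread('pics/scene0.png');d=np.load('pics/scene00.npy') if 0 else np.load('pics/scene0.npy')
K=robot.camera_info('scene')['K'];T=cam2world('scene')
P=cloud(d,K,T)
for nm,box in dict(block=(115,175,165,220),scr=(255,215,300,265),board=(205,175,345,280),bin=(325,230,430,330)).items():
    x0,y0,x1,y1=box
    Q=P[y0:y1,x0:x1];B=p[y0:y1,x0:x1]
    hsv=cv2.cvtColor(B,cv2.COLOR_BGR2HSV)
    if nm in('block','scr'):
        m=((hsv[...,0]<16)&(hsv[...,1]>140)).astype(np.uint8)
    elif nm=='bin': m=((Q[...,2]>.06)&(Q[...,2]<.08)).astype(np.uint8)
    else: m=((hsv[...,1]<60)&(abs(Q[...,2]-.012)<.006)).astype(np.uint8)
    n,l,s,c=cv2.connectedComponentsWithStats(m)
    for i in range(1,n):
        if s[i,4]<40: continue
        q=Q[l==i]; print(nm,s[i],'mean',q.mean(0).round(3),'min',q.min(0).round(3),'max',q.max(0).round(3), cv2.minAreaRect((q[:,:2]*1000).astype(np.float32)))
cv2.imwrite('pics/z1.png',cv2.resize(p[170:340,100:440],None,fx=2.3,fy=2.3,interpolation=cv2.INTER_CUBIC))
E
```

```text
block [  6  10  41  26 478] mean [0.466 0.306 0.027] min [0.429 0.263 0.005] max [0.509 0.355 0.048] ((467.0704040527344, 310.46588134765625), (53.54579162597656, 90.37657928466797), 26.559017181396484)
scr [ 8  5 17 12 82] mean [ 0.54  -0.02   0.028] min [ 0.528 -0.035  0.019] max [ 0.555 -0.001  0.036] ((539.4567260742188, -18.588375091552734), (25.525880813598633, 31.186771392822266), 65.29635620117188)
scr [17 29 17 15 93] mean [ 0.479 -0.076  0.029] min [ 0.458 -0.088  0.024] max [ 0.5   -0.063  0.035] ((479.8093566894531, -75.39789581298828), (22.464567184448242, 40.649417877197266), 75.4081802368164)
board [   3   23  125   82 4908] mean [ 0.52  -0.033  0.013] min [ 0.43  -0.143  0.006] max [0.623 0.099 0.018] ((528.7474365234375, -22.274765014648438), (232.34844970703125, 182.69461059570312), 85.35348510742188)
bin [   5    3   98   82 1169] mean [ 0.502 -0.291  0.07 ] min [ 0.412 -0.373  0.06 ] max [ 0.587 -0.214  0.077] ((498.45574951171875, -293.8149719238281), (136.8299560546875, 157.68081665039062), 80.16802215576172)
```

View pics/z1.png

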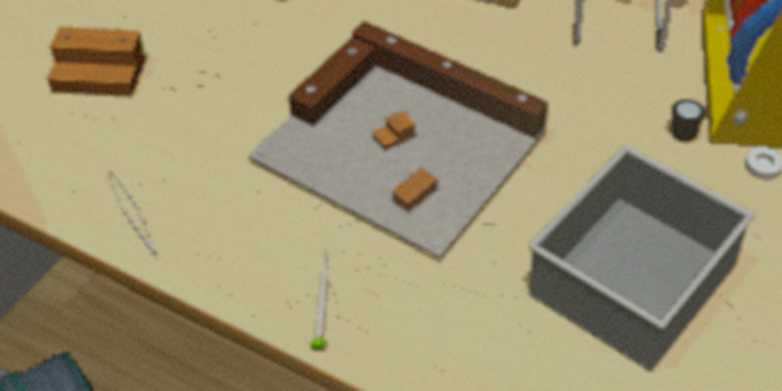

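Run:
```python
from h import *
o=robot.get_obs();print(shift(np.array([.47,-.06,.18])-o['tool_pos']))
```

```text
[-43.51343859  45.98449914  -0.04651286]
```

```bash
R="-43.5 46 0 -0.1 0.0"; python3 -m inch '-22 22 0 0 0;-22 22 0 0 0;-22 22 0 0 0;-22 22 0 0 0;-22 22 0 0 0;-43.5 46 0 -0.1 0;-43.5 46 0 -0.1 0;-43.5 46 0 -0.1 0;-43.5 46 0 -0.1 0;-43.5 46 0 -0.1 0;-43.5 46 0 -0.1 0;-43.5 46 0 -0.1 0;-43.5 46 0 -0.1 0;-43.5 46 0 -0.1 0;-43.5 46 0 -0.1 0;-43.5 46 0 -0.1 0;-43.5 46 0 -0.1 0;-43.5 46 0 -0.1 0'
python3 - <<'E'
from h import *
st();p,d,K,T=snap('wrist','w1');st()
np.savez('pics/w1.npz',p=p,d=d,K=K,T=T)
E
```

```text
time: 1.65
tool_pos: [0.4697, -0.0595, 0.179]
ee_rot: [-3.139, 0.001, 1.299]
wrist_force: [0.1, 0.3, 0.1]
width: 0.0938
t1.65 pos [ 0.4697 -0.0595  0.179 ] rot [-3.139e+00  1.000e-03  1.299e+00] F [0.1 0.3 0.1] w0.0938 q [-0.25 -0.08  1.54 -0.    1.68 -1.54]
t1.70 pos [ 0.4696 -0.0588  0.1793] rot [-3.140e+00  1.000e-03  1.301e+00] F [-0.9 -0.1  0.7] w0.0940 q [-0.24 -0.08  1.54 -0.    1.68 -1.54]
```

View pics/w1.png

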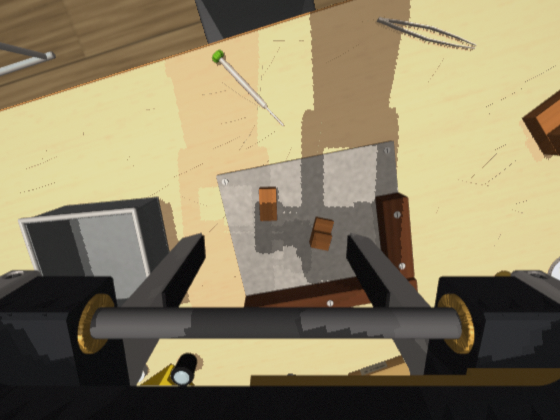

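Run:
```python
from h import *
w=np.load('pics/w1.npz');p,d,K,T=[w[k] for k in 'pdKT']
P=cloud(d,K,T); hsv=cv2.cvtColor(p,cv2.COLOR_BGR2HSV)
def an(nm,m,z):
    n,l,s,c=cv2.connectedComponentsWithStats(m.astype(np.uint8))
    for i in range(1,n):
        if s[i,4]<60: continue
        v,u=np.nonzero(l==i); q=ray(np.c_[u,v],z,K,T)[:,:2]
        print(nm,s[i],'medz %.4f'%np.median(P[v,u,2]),'c',(q.mean(0)*1000).round(1),cv2.minAreaRect((q*1000).astype(np.float32)))
box=np.zeros(d.shape,bool);box[170:262,245:345]=1
col=(hsv[...,1]>110)&(hsv[...,0]<18)
wood=col&box
print(np.percentile(P[wood][:,2],[2,10,25,50,75,90,98]).round(4))
an('wood',wood,.029)
an('top',wood&(P[...,2]>.0255),.030)
an('low',wood&(P[...,2]<.0255)&(P[...,2]>.018),.022)
bed=(hsv[...,1]<60)&(abs(P[...,2]-.012)<.004); print('bed z',np.median(P[bed][:,2]))
# board corners front: pixels
print(ray([[219,175],[391,141]],.012,K,T).round(4))
# edges: front edge
binr=(P[...,2]>.066)&(P[...,2]<.076); binr[:,200:]=0; 
q=P[binr]; print('bin',q.min(0),q.max(0))
cv2.imwrite('pics/w1z.png',cv2.resize(p[130:320,210:420],None,fx=3.5,fy=3,interpolation=cv2.INTER_CUBIC))
```

```text
[0.021  0.0227 0.028  0.0299 0.0317 0.0332 0.0341]
wood [259 187  18  34 559] medz 0.0298 c [482.3 -73.5] ((482.16009521484375, -73.5212631225586), (21.510581970214844, 43.097068786621094), 74.41999053955078)
wood [310 217  24  34 591] medz 0.0308 c [539.5 -17.2] ((539.7061157226562, -16.75762176513672), (26.880556106567383, 41.64411926269531), 62.85312271118164)
top [259 188  18  33 558] medz 0.0298 c [482.1 -73.4] ((482.53076171875, -73.59404754638672), (21.45015525817871, 41.714866638183594), 74.41997528076172)
top [310 230  22  21 330] medz 0.0328 c [547.4 -20.1] ((547.3934936523438, -20.07505226135254), (25.190391540527344, 24.10564613342285), 62.701622009277344)
low [310 217  24  26 257] medz 0.0229 c [531.6 -12.9] ((539.0469970703125, -15.946365356445312), (24.552364349365234, 36.00798797607422), 61.99536895751953)
bed z 0.01290382593657352
[[ 0.4325 -0.125   0.012 ]
 [ 0.4498  0.0964  0.012 ]]
bin [ 0.41247706 -0.35635859  0.06602301] [ 0.52051521 -0.21313732  0.0757373 ]
```

View pics/w1z.png

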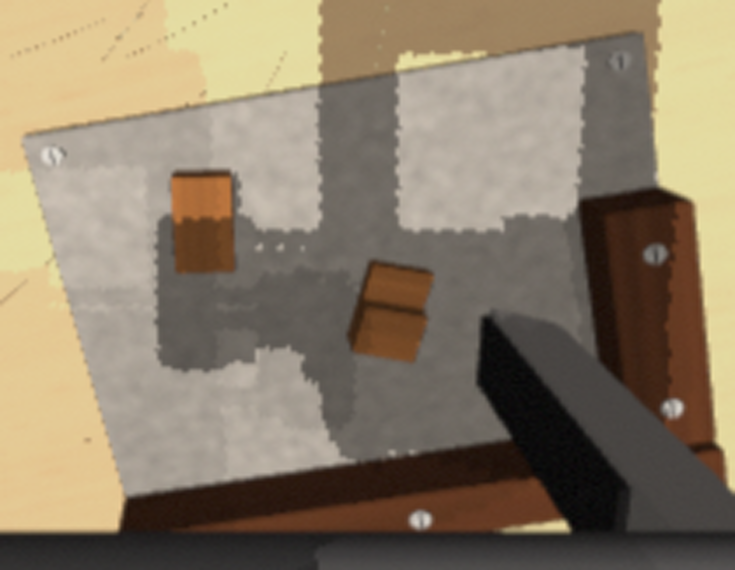

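Run:
```python
from h import *
o=robot.get_obs();print(shift(np.array([.4823,-.0735,.016])-o['tool_pos']),shift(np.array([.4823,-.0735,.14])-o['tool_pos']))
```

```text
[-1.0647373   1.64265596 16.32517932] [-1.07495602  1.62245941  3.92519998]
```

```bash
python3 -m inch '-1.07 1.63 4 0 0.5;-1.07 1.63 8 0 0.5;-1.07 1.64 12 0 0.5;-1.07 1.64 15 0 0.5;-1.07 1.64 16.3 0 0.5;-1.07 1.64 16.3 0 0.5;-1.07 1.64 16.3 0 0.5'
python3 - <<'E'
from h import *
st();p,d,K,T=snap('wrist','w2')
o=robot.get_obs();print(shift(np.array([.497,-.294,.14])-o['tool_pos']),shift(np.array([.4823,-.0735,.14])-o['tool_pos']))
E
```

```text
time: 2.28
tool_pos: [0.4816, -0.0717, 0.0162]
ee_rot: [-3.139, 0.0, 1.303]
wrist_force: [0.4, -0.9, 0.7]
width: 0.0507
t2.28 pos [ 0.4816 -0.0717  0.0162] rot [-3.139  0.     1.303] F [ 0.4 -0.9  0.7] w0.0507 q [-0.26  0.04  1.75 -0.    1.35 -1.57]
[-21.00883845   7.22903281 -12.21820322] [ -0.13541841  -0.0279304  -12.23306293]
```

View pics/w2.png

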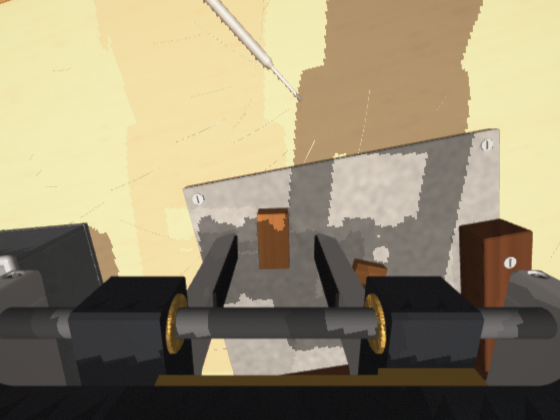

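```bash
python3 -m inch '-0.1 0 0 0 1;-0.1 0 0 0 1;-0.1 0 0 0 1;-0.1 0 0 0 1;-0.1 0 0 0 1;-0.1 0 0 0 1;0 0 -4 0 1;0 0 -8 0 1;-1 0 -12 0 1;-5 2 -12 0 1;-9 3 -12 0 1;-13 5 -12 0 1;-17 6 -12 0 1;-21 7.2 -12 0 1;-21 7.2 -12 0 1;-21 7.2 -12 0 1'
python3 - <<'E'
from h import *
st();p,d,K,T=snap('wrist','w3')
E
```

```text
time: 3.67
tool_pos: [0.496, -0.2962, 0.1369]
ee_rot: [-3.141, 0.0, 1.298]
wrist_force: [-0.4, 0.3, 0.8]
width: 0.0003
t3.67 pos [ 0.496  -0.2962  0.1369] rot [-3.141  0.     1.298] F [-0.4  0.3  0.8] w0.0003 q [-0.64  0.16  1.37 -0.    1.61 -1.93]
```

View pics/w3.png

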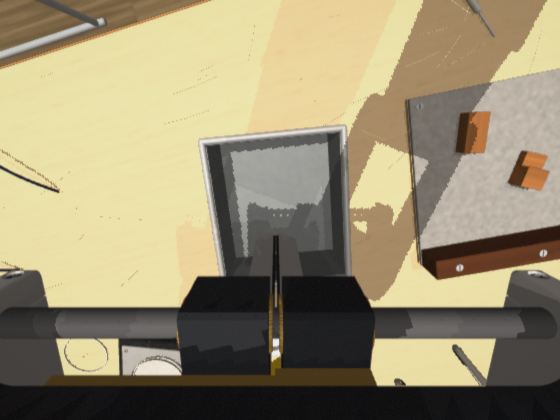

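```bash
cat >> h.py <<'E'
def scraps(p,d,K,T,box):
    P=cloud(d,K,T); hsv=cv2.cvtColor(p,cv2.COLOR_BGR2HSV)
    b=np.zeros(d.shape,bool);b[box[1]:box[3],box[0]:box[2]]=1
    wood=b&(hsv[...,1]>110)&(hsv[...,0]<18)
    for nm,m,z in (('all',wood,.029),('top',wood&(P[...,2]>.0255),.030)):
        n,l,s,c=cv2.connectedComponentsWithStats(m.astype(np.uint8))
        for i in range(1,n):
            if s[i,4]<60: continue
            v,u=np.nonzero(l==i); q=ray(np.c_[u,v],z,K,T)[:,:2]
            print(nm,s[i],'medz %.4f'%np.median(P[v,u,2]),'c',(q.mean(0)*1000).round(1),np.round(np.hstack([np.r_[x] for x in cv2.minAreaRect((q*1000).astype(np.float32))]),1))
E
python3 - <<'E'
from h import *
st();p,d,K,T=snap('wrist','w4')
scraps(p,d,K,T,(440,95,560,200))
p,d,K,T=snap('scene','s4')
scraps(p,d,K,T,(255,210,305,265))
E
```

```text
t3.72 pos [ 0.4963 -0.2943  0.1371] rot [-3.141e+00 -1.000e-03  1.301e+00] F [ 0.  -0.1 -0.3] w0.0006 q [-0.63  0.16  1.37  0.    1.61 -1.93]
all [ 454  113   34   41 1163] medz 0.0294 c [482.1 -77.9] [482.6 -78.   30.6  41.1  76.3]
all [ 507  152   40   39 1079] medz 0.0257 c [539.6 -22.5] [539.7 -20.7  38.7  36.9  62.3]
top [460 113  28  41 917] medz 0.0297 c [482.6 -75.4] [483.1 -75.5  24.2  40.9  77. ]
top [514 166  33  25 541] medz 0.0325 c [547.5 -20.9] [547.4 -21.   30.2  22.   62.3]
all [263 219  17  15 162] medz 0.0263 c [536.1 -20.6] [536.1 -19.2  34.9  40.8  64.9]
all [271 244  18  17 184] medz 0.0288 c [476.6 -76.4] [476.7 -76.5  27.5  46.3  74.7]
top [269 219  11  11  82] medz 0.0321 c [544.8 -21.3] [544.3 -22.4  32.5  23.1  30.6]
top [271 244  18  15 144] medz 0.0296 c [478.5 -75.2] [478.9 -75.6  23.4  41.2  74.7]
```

Run:
```python
from h import *
o=robot.get_obs();print(shift(np.array([.4825,-.075,.0145])-o['tool_pos']),shift(np.array([.4825,-.075,.11])-o['tool_pos']))
```

```text
[20.59806321 -7.11553916 12.32674123] [20.60243481 -7.11642735  2.77674227]
```

```bash
python3 -m inch '4 -1 0 0 0.45;8 -3 0 0 0.45;12 -4 0 0 0.45;16 -6 1 0 0.45;20.6 -7.1 2 0 0.45;20.6 -7.1 6 -0.02 0.45;20.6 -7.1 10 -0.02 0.45;20.6 -7.1 12.3 -0.02 0.45;20.6 -7.1 12.3 -0.02 0.45;20.6 -7.1 12.3 -0.02 0.45;20.6 -7.1 12.3 -0.02 1;20.6 -7.1 12.3 -0.02 1;20.6 -7.1 12.3 -0.02 1;20.6 -7.1 12.3 -0.02 1;20.6 -7.1 12.3 -0.02 1;20.6 -7.1 12.3 -0.02 1;20.6 -7.1 12.3 -0.02 1'
python3 - <<'E'
from h import *
st();p,d,K,T=snap('wrist','w5')
E
```

```text
time: 5.23
tool_pos: [0.4828, -0.0752, 0.015]
ee_rot: [3.141, -0.0, 1.323]
wrist_force: [-0.2, -0.1, -0.4]
width: 0.0085
t5.23 pos [ 0.4828 -0.0752  0.015 ] rot [ 3.141 -0.     1.323] F [-0.2 -0.1 -0.4] w0.0085 q [-0.27  0.05  1.75  0.    1.35 -1.59]
```

View pics/w5.png

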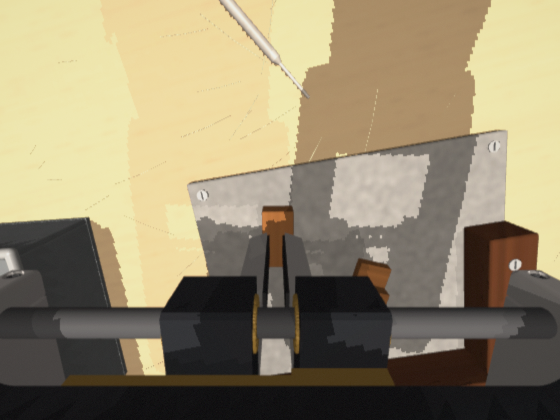

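Run:
```python
from h import *
st();p,d,K,T=snap('wrist','w6');P=cloud(d,K,T)
for r in range(200,282,6): print(r,[tuple((P[r,c]*1000).round(0).astype(int)) for c in (250,262,270,278,286,294)])
robot.get_obs()
p,d,K,T=snap('side','sd6');cv2.imwrite('pics/sd6z.png',cv2.resize(p[150:300,180:360],None,fx=4,fy=4))
p,d,K,T=snap('scene','sc6');cv2.imwrite('pics/sc6z.png',cv2.resize(p[150:300,200:360],None,fx=4,fy=4))
```

```text
t5.28 pos [ 0.4827 -0.0752  0.0149] rot [ 3.141 -0.     1.323] F [ 0.1 -0.7  0.1] w0.0043 q [-0.27  0.05  1.75  0.    1.35 -1.59]
200 [(np.int64(454), np.int64(-87), np.int64(13)), (np.int64(456), np.int64(-79), np.int64(13)), (np.int64(458), np.int64(-73), np.int64(12)), (np.int64(459), np.int64(-67), np.int64(13)), (np.int64(461), np.int64(-61), np.int64(13)), (np.int64(462), np.int64(-56), np.int64(13))]
206 [(np.int64(458), np.int64(-88), np.int64(14)), (np.int64(461), np.int64(-80), np.int64(13)), (np.int64(461), np.int64(-74), np.int64(16)), (np.int64(463), np.int64(-68), np.int64(16)), (np.int64(464), np.int64(-62), np.int64(17)), (np.int64(466), np.int64(-57), np.int64(14))]
212 [(np.int64(463), np.int64(-90), np.int64(13)), (np.int64(461), np.int64(-79), np.int64(30)), (np.int64(462), np.int64(-74), np.int64(29)), (np.int64(463), np.int64(-68), np.int64(31)), (np.int64(465), np.int64(-63), np.int64(29)), (np.int64(471), np.int64(-58), np.int64(12))]
218 [(np.int64(468), np.int64(-91), np.int64(13)), (np.int64(465), np.int64(-80), np.int64(30)), (np.int64(466), np.int64(-75),
[... 2268 characters left out ...]
.int64(503), np.int64(-78), np.int64(30)), (np.int64(474), np.int64(-68), np.int64(90)), (np.int64(476), np.int64(-64), np.int64(89))]
272 [(np.int64(470), np.int64(-84), np.int64(97)), (np.int64(472), np.int64(-79), np.int64(96)), (np.int64(474), np.int64(-76), np.int64(92)), (np.int64(516), np.int64(-81), np.int64(14)), (np.int64(474), np.int64(-68), np.int64(97)), (np.int64(475), np.int64(-64), np.int64(96))]
278 [(np.int64(449), np.int64(-74), np.int64(145)), (np.int64(449), np.int64(-71), np.int64(145)), (np.int64(474), np.int64(-76), np.int64(99)), (np.int64(521), np.int64(-83), np.int64(13)), (np.int64(475), np.int64(-68), np.int64(102)), (np.int64(452), np.int64(-62), np.int64(145))]
```

View pics/sd6z.png

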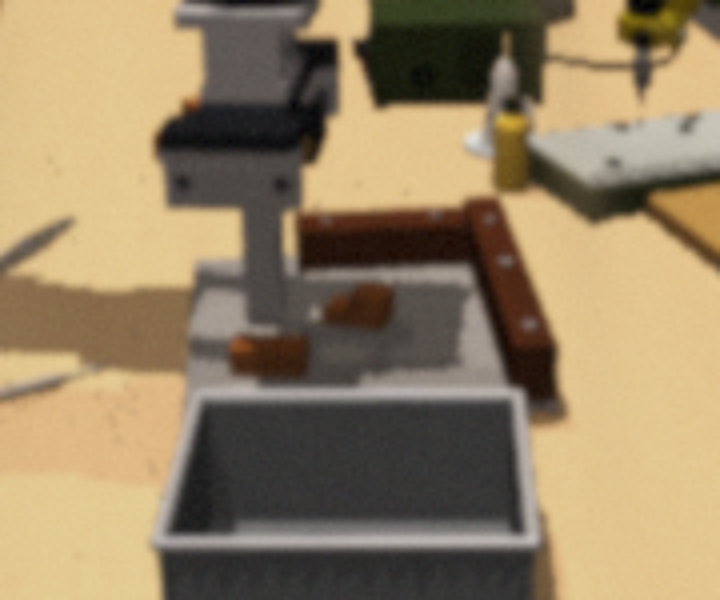

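View pics/sc6z.png

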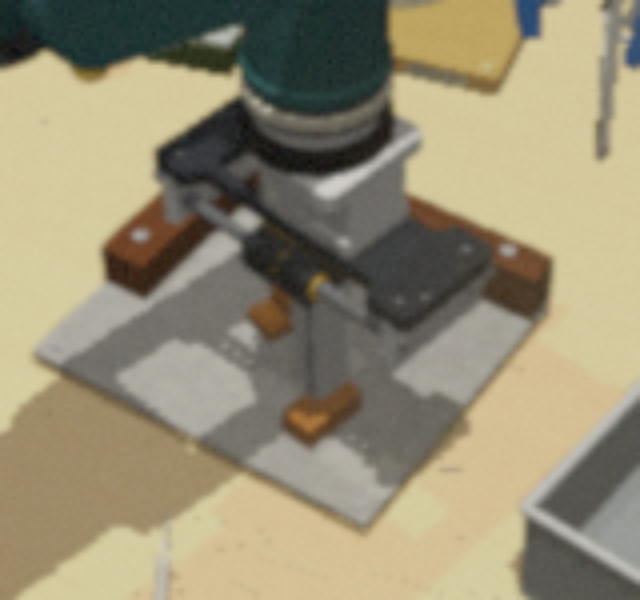

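Run:
```python
from h import *
for n,o,f in(('side',(180,150),4),('scene',(200,150),4)):
    K=robot.camera_info(n)['K'];T=cam2world(n)
    for z in(.015,.03,.043,.05):
        a=proj(np.array([.4827,-.0752,z]),K,T); print(n,z,a.round(1),((a-o)*f).round(0))
    d=None
p,d,K,T=snap('side','sd7');P=cloud(d,K,T)
for c in(244,246,248):print([tuple((P[r,c]*1000).round(0).astype(int).tolist()) for r in range(215,246,3)])
p,d,K,T=snap('scene','sc7');P=cloud(d,K,T)
for c in(278,282):print([tuple((P[r,c]*1000).round(0).astype(int).tolist()) for r in range(225,258,3)])
```

```text
side 0.015 [247.6 240.9] [271. 363.]
side 0.03 [247.4 234.8] [270. 339.]
side 0.043 [247.1 229.5] [269. 318.]
side 0.05 [247.  226.6] [268. 306.]
scene 0.015 [280.8 254.2] [323. 417.]
scene 0.03 [280.7 249.6] [323. 399.]
scene 0.043 [280.6 245.6] [322. 383.]
scene 0.05 [280.5 243.5] [322. 374.]
[(477, -85, 82), (476, -87, 76), (476, -87, 69), (475, -89, 62), (475, -86, 54), (475, -81, 45), (479, -22, 11), (475, -75, 28), (474, -80, 23), (474, -81, 16), (473, -88, 12)]
[(481, -86, 82), (480, -87, 75), (480, -85, 67), (480, -87, 62), (480, -87, 54), (479, -84, 46), (483, -26, 12), (480, -73, 27), (479, -84, 24), (478, -83, 16), (478, -85, 10)]
[(485, -88, 83), (484, -91, 77), (484, -90, 69), (484, -87, 61), (484, -88, 54), (484, -88, 47), (488, -23, 10), (484, -77, 28), (483, -85, 24), (483, -85, 17), (482, -88, 11)]
[(447, -91, 146), (473, -75, 106), (472, -76, 99), (471, -76, 91), (469, -77, 85), (471, -76, 73), (473, -75, 61), (473, -74, 51), (471, -75, 44), (474, -73, 30), (467, -77, 29)]
[(447, -100, 151), (472, -86, 113), (473, -85, 103), (470, -87, 98), (472, -85, 85), (473, -85, 76), (473, -85, 66), (472, -85, 57), (485, -78, 32), (478, -81, 30), (476, -82, 23)]
```

```bash
python3 -m inch '0 0 0 0 0.45;0 0 0 0 0.45;0 0 0 0 0.45;0 0 0 0 0.45;0 0 0 0 0.45;0 0 1 0 0.45;0 0 2 0 0.45;0 0 2.65 0 0.45;0 0 2.65 0 0.45;0 0 2.65 0 1;0 0 2.65 0 1;0 0 2.65 0 1;0 0 2.65 0 1;0 0 2.65 0 1;0 0 2.65 0 1'
python3 - <<'E'
from h import *
st();p,d,K,T=snap('side','sd8');cv2.imwrite('pics/sd8z.png',cv2.resize(p[150:300,180:360],None,fx=4,fy=4))
st()
E
```

```text
time: 6.78
tool_pos: [0.4825, -0.075, -0.0119]
ee_rot: [-3.141, -0.0, 1.324]
wrist_force: [-0.2, 0.3, -0.7]
width: 0.0217
t6.78 pos [ 0.4825 -0.075  -0.0119] rot [-3.141 -0.     1.324] F [-0.2  0.3 -0.7] w0.0217 q [-0.27  0.07  1.78  0.    1.29 -1.59]
t6.83 pos [ 0.4826 -0.075  -0.0119] rot [-3.141 -0.     1.324] F [-0.2  0.2  0.7] w0.0219 q [-0.27  0.07  1.78  0.    1.29 -1.59]
```

View pics/sd8z.png

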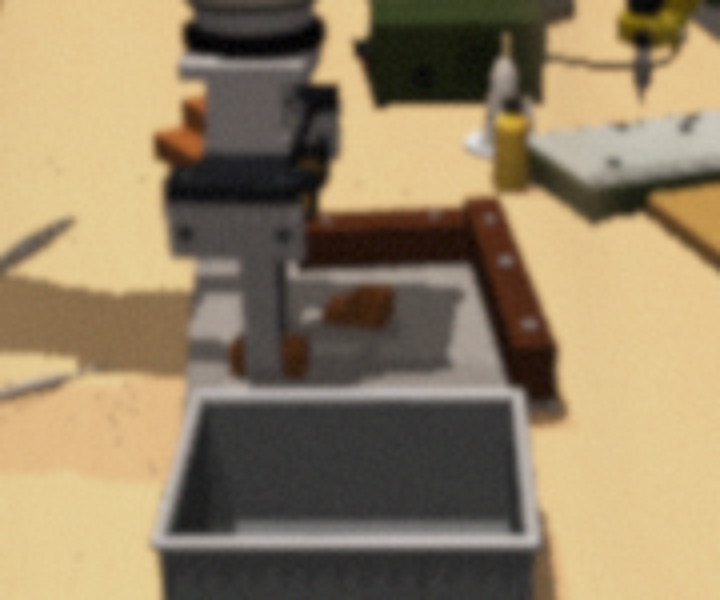

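```bash
python3 -m inch '0 0 -4 0 1;0 0 -8 0 1;-1 0 -11 0 1;-5 1.6 -11 0 1;-9 2.9 -11 0 1;-13 4.2 -11 0 1;-17 5.5 -11 0 1;-20.9 6.8 -10 0 1;-20.9 6.8 -7 0 1;-20.9 6.8 -5 0 1;-20.9 6.8 -5 0 1;-20.9 6.8 -5 0 0.5;-20.9 6.8 -5 0 0.5;-20.9 6.8 -5 0 0.5;-20.9 6.8 -6 0 0.5;-20.9 6.8 -10 0 0.5'
python3 - <<'E'
from h import *
st();p,d,K,T=snap('wrist','w9')
scraps(p,d,K,T,(440,95,560,200))
o=robot.get_obs();print(shift(np.array([.5465,-.0205,.08])-o['tool_pos']),1.09-o['ee_rot'][2])
E
```

```text
time: 8.17
tool_pos: [0.4939, -0.2913, 0.0832]
ee_rot: [-3.13, -0.005, 1.324]
wrist_force: [0.1, 0.5, -1.4]
width: 0.0466
t8.17 pos [ 0.4939 -0.2913  0.0832] rot [-3.13  -0.005  1.324] F [ 0.1  0.5 -1.4] w0.0466 q [-0.63  0.19  1.45  0.    1.52 -1.96]
all [544 168  16  32 263] medz 0.0187 c [534.1 -37.2] [530.5 -39.6  13.6  29.5  89.5]
[27.83164164 -2.22550207  1.59409602] -0.23445584144034592
```

View pics/w9.png

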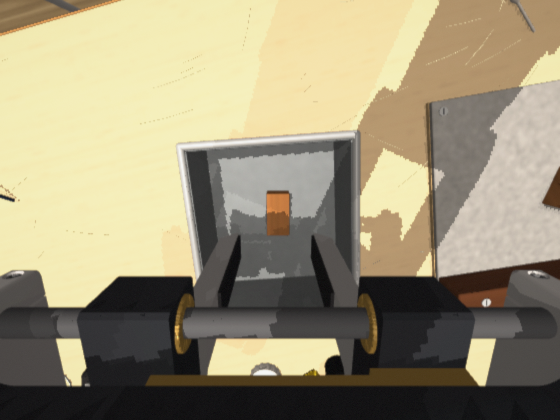

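```bash
python3 -m inch '4 -0.3 -1 0 0.5;8 -0.6 -1 0 0.5;12 -1 -1 0 0.5;16 -1.3 -1 0 0.5;20 -1.6 -1 0.1 0.5;24 -1.9 -1 0.2 0.5;27.8 -2.2 -1 0.234 0.5;27.8 -2.2 -1 0.234 0.5;27.8 -2.2 -1 0.234 0.5;27.8 -2.2 -1 0.234 0.5'
python3 - <<'E'
from h import *
st();p,d,K,T=snap('wrist','w10')
scraps(p,d,K,T,(220,150,340,275))
o=robot.get_obs();print(shift(np.array([.5465,-.0205,-.0115])-o['tool_pos']),1.09-o['ee_rot'][2])
E
```

```text
time: 9.05
tool_pos: [0.5472, -0.021, 0.1076]
ee_rot: [3.129, 0.001, 1.092]
wrist_force: [-0.3, 0.3, -0.0]
width: 0.047
t9.05 pos [ 0.5472 -0.021   0.1076] rot [3.129e+00 1.000e-03 1.092e+00] F [-0.3  0.3 -0. ] w0.0470 q [-0.14  0.1   1.5  -0.01  1.53 -1.23]
all [265 178  24  39 914] medz 0.0319 c [540.7 -16.2] [540.7 -16.4  23.5  39.3  62.5]
all [258 254  58  21 615] medz 0.0339 c [618.6 -35.7] [611.2 -40.8  61.9  23.6  62.6]
top [265 194  24  23 545] medz 0.0328 c [547.6 -20. ] [547.6 -20.   23.5  23.   62.5]
top [265 257  51  18 473] medz 0.0383 c [620.3 -33.6] [614.  -38.   54.1  20.1  62.6]
[ 0.09709876 -0.23372109 11.86736797] -0.0002790964681518293
```

View pics/w10.png

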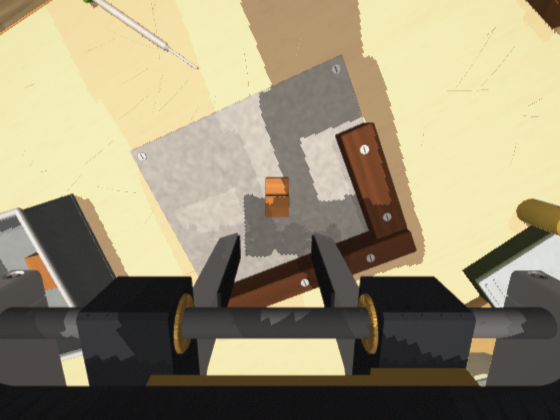

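```bash
python3 -m inch '0.1 -0.2 4 0 0.5;0.1 -0.2 8 0 0.5;0.1 -0.2 11 0 0.5;0.1 -0.2 11.85 0 0.5;0.1 -0.2 11.85 0 0.5;0.1 -0.2 11.85 0 1;0.1 -0.2 11.85 0 1;0.1 -0.2 11.85 0 1;0.1 -0.2 11.85 0 1;0.1 -0.2 11.85 0 1;0.1 -0.2 11.85 0 1;0.1 -0.2 11.85 0 1'
python3 - <<'E'
from h import *
st()
o=robot.get_obs();print(shift(np.array([.495,-.288,.11])-o['tool_pos']))
E
```

```text
time: 10.1
tool_pos: [0.5474, -0.021, -0.0106]
ee_rot: [3.128, 0.001, 1.09]
wrist_force: [0.2, -1.9, 2.9]
width: 0.0236
t10.10 pos [ 0.5474 -0.021  -0.0106] rot [3.128e+00 1.000e-03 1.090e+00] F [ 0.2 -1.9  2.9] w0.0236 q [-0.14  0.19  1.65 -0.01  1.29 -1.23]
[-26.11692569   7.85274483 -11.9198677 ]
```

```bash
python3 -m inch '0 0 -4 0 1;0 0 -8 0 1;-1 0 -11 0 1;-5 1.5 -11.5 0 1;-9 2.7 -11.5 0 1;-13 4 -11.5 0 1;-17 5.2 -11.5 0 1;-21 6.4 -11.5 0 1;-26.1 7.9 -11 0 1;-26.1 7.9 -9 0 1;-26.1 7.9 -6.5 0 1;-26.1 7.9 -6 0 1;-26.1 7.9 -6 0 0.5;-26.1 7.9 -6 0 0.5;-26.1 7.9 -6 0 0.5;-26.1 7.9 -8 0 0.5;-26.1 7.9 -12 0 0.5;-26.1 7.9 -15 0 0.5'
python3 - <<'E'
from h import *
st();p,d,K,T=snap('wrist','w11')
p,d,K,T=snap('scene','sc11')
np.savez('pics/sc11.npz',p=p,d=d,K=K,T=T)
E
```

```text
time: 11.6
tool_pos: [0.4959, -0.2872, 0.1442]
ee_rot: [3.126, 0.002, 1.092]
wrist_force: [0.8, -1.1, 0.3]
width: 0.0469
t11.60 pos [ 0.4959 -0.2872  0.1442] rot [3.126e+00 2.000e-03 1.092e+00] F [ 0.8 -1.1  0.3] w0.0469 q [-0.62  0.13  1.39  0.    1.6  -1.72]
```

View pics/w11.png

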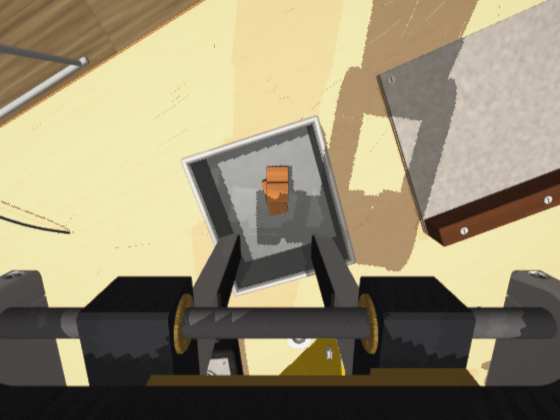

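View pics/sc11.png

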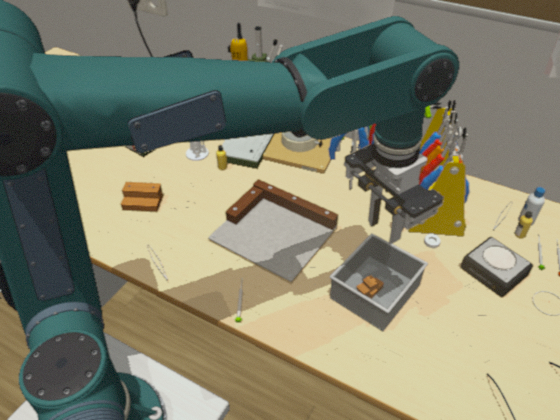

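Run:
```python
from h import *
o=robot.get_obs();print(shift(np.array([.45,.02,.22])-o['tool_pos']),shift(np.array([.45,.02,.22])-o['tool_pos']))
```

```text
[ 25.1897292  -18.43634234  -7.59797159] [ 25.1897292  -18.43634234  -7.59797159]
```

```bash
python3 -m inch '3 -2 -1 0 0.4;6 -4 -2 0 0.4;9 -6.5 -3 0 0.4;12 -9 -4 0 0.4;15 -11 -5 0 0.4;18 -13 -6 0 0.4;21 -15.5 -7 0 0.4;25.2 -18.4 -7.6 0 0.4;25.2 -18.4 -7.6 0 0.4;25.2 -18.4 -7.6 0 0.4;25.2 -18.4 -7.6 0 0.4'
python3 - <<'E'
from h import *
st();p,d,K,T=snap('wrist','w12');st()
np.savez('pics/w12.npz',p=p,d=d,K=K,T=T)
E
```

```text
time: 12.62
tool_pos: [0.4505, 0.0201, 0.2204]
ee_rot: [3.11, 0.004, 1.094]
wrist_force: [-0.2, -0.5, 0.4]
width: 0.0565
t12.62 pos [0.4505 0.0201 0.2204] rot [3.11  0.004 1.094] F [-0.2 -0.5  0.4] w0.0565 q [-0.07 -0.16  1.53 -0.02  1.74 -1.16]
t12.67 pos [0.4505 0.0193 0.22  ] rot [3.111 0.004 1.092] F [ 1.7  0.2 -0.2] w0.0562 q [-0.07 -0.16  1.53 -0.02  1.74 -1.16]
```

View pics/w12.png

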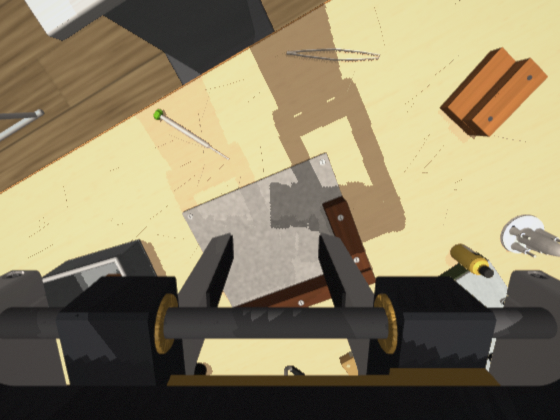

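Run:
```python
from h import *
for f in('w1','w12'):
    w=np.load(f'pics/{f}.npz');p,d,K,T=[w[k] for k in 'pdKT']
    P=cloud(d,K,T); hsv=cv2.cvtColor(p,cv2.COLOR_BGR2HSV)
    v,u=np.mgrid[:420,:560]; G=ray(np.c_[u.ravel(),v.ravel()],.012,K,T)[:,:2].reshape(420,560,2)
    grey=(hsv[...,1]<75)&(abs(P[...,2]-.012)<.006)&(G[...,0]>.40)&(G[...,0]<.66)&(abs(G[...,1]+.02)<.16)
    grey=cv2.morphologyEx(grey.astype(np.uint8),cv2.MORPH_OPEN,np.ones((3,3)))
    n,l,s,c=cv2.connectedComponentsWithStats(grey);i=1+s[1:,4].argmax();g=G[l==i]
    def fit(axis,sign,lo,hi,yaw):
        c_,s_=np.cos(yaw),np.sin(yaw);B=np.c_[g@[c_,s_],g@[-s_,c_]]
        a=[]
        for t in np.arange(lo,hi,.004):
            m=abs(B[:,1-axis]-t)<.002
            if m.sum()>3:
                e=B[m,axis]; a.append((t,e.min() if sign<0 else e.max()))
        a=np.array(a);
        k=np.ones(len(a),bool)
        for _ in range(4):
            q=np.polyfit(a[k,0],a[k,1],1);r=a[:,1]-np.polyval(q,a[:,0]);k=abs(r)<max(.0012,1.5*np.median(abs(r)))
        return q,k.sum(),len(a),r[k].std()
    yaw=-.078
    print(f,'front',fit(0,-1,-.07,.11,yaw)); print('right',fit(1,-1,.45,.6,yaw)); print('fence',fit(0,1,-.07,.05,yaw)); print('stop',fit(1,1,.54,.6,yaw)); print('leftfront',fit(1,1,.44,.49,yaw))
```

```text
w1 front (array([0.00047986, 0.44018122]), np.int64(45), 45, np.float64(0.00020488583085690067))
right (array([-0.00079044, -0.0948882 ]), np.int64(38), 38, np.float64(0.000237859287679069))
fence (array([-3.93763222e-04,  6.18675346e-01]), np.int64(30), 30, np.float64(0.00032723347320863))
stop (array([-1.0951985 ,  0.70698095]), np.int64(10), 15, np.float64(0.007156035203134133))
leftfront (array([0.00148375, 0.13295406]), np.int64(13), 13, np.float64(0.00030296223310443364))
w12 front (array([0.00254733, 0.4400576 ]), np.int64(45), 45, np.float64(0.00030718253129488713))
right (array([ 0.11697226, -0.15048377]), np.int64(23), 38, np.float64(0.005209331778049472))
fence (array([0.00252089, 0.61887177]), np.int64(30), 30, np.float64(0.00045444930488096927))
stop (array([-0.75475896,  0.50798853]), np.int64(10), 15, np.float64(0.003163499746017565))
leftfront (array([0.00088582, 0.13358784]), np.int64(13), 13, np.float64(0.00019281929591156524))
```

```bash
cat >> h.py <<'E'
def block(p,d,K,T,box,z0=0.):
    P=cloud(d,K,T); hsv=cv2.cvtColor(p,cv2.COLOR_BGR2HSV)
    b=np.zeros(d.shape,bool);b[box[1]:box[3],box[0]:box[2]]=1
    wood=b&(hsv[...,1]>110)&(hsv[...,0]<18)
    for nm,m,z in (('top',wood&(abs(P[...,2]-z0-.044)<.006),.044+z0),('ledge',wood&(abs(P[...,2]-.022-z0)<.005),.022+z0)):
        m=cv2.morphologyEx(m.astype(np.uint8),cv2.MORPH_OPEN,np.ones((3,3)))
        n,l,s,c=cv2.connectedComponentsWithStats(m); 
        if n<2: continue
        i=1+s[1:,4].argmax();v,u=np.nonzero(l==i); q=ray(np.c_[u,v],z,K,T)[:,:2]
        print(nm,s[i],'medz %.4f'%np.median(P[v,u,2]),'c',(q.mean(0)*1000).round(1),np.round(np.hstack([np.r_[x] for x in cv2.minAreaRect((q*1000).astype(np.float32))]),1))
E
python3 - <<'E'
from h import *
w=np.load('pics/w12.npz');p,d,K,T=[w[k] for k in 'pdKT']
block(p,d,K,T,(430,35,560,145))
o=robot.get_obs();print(shift(np.array([.475,.306,.13])-o['tool_pos']))
E
```

```text
top [ 469   59   78   77 2343] medz 0.0446 c [485.5 321.2] [485.9 320.3  37.2  92.   24.6]
ledge [ 447   48   68   82 1838] medz 0.0227 c [460.3 309.3] [467.7 312.   48.8  92.   25.7]
[ 26.61720435 -11.29928502   8.54164308]
```

```bash
python3 - <<'E'
from h import *
o=robot.get_obs();print(shift(np.array([.484,.319,.14])-o['tool_pos']))
E
python3 -m inch '3 -1 0 0.1 0.2;6 -2.5 1 0.2 0.2;9 -4 2 0.3 0.2;12 -5.3 3 0.4 0.2;15 -6.5 4 0.5 0.2;18 -7.7 5 0.6 0.2;21 -9 6 0.65 0.2;24 -10.3 7 0.65 0.2;28 -11.4 7.6 0.65 0.2;28 -11.4 7.6 0.65 0.2;28 -11.4 7.6 0.65 0.2;28 -11.4 7.6 0.65 0.2;28 -11.4 7.6 0.65 0.2'
python3 - <<'E'
from h import *
st();p,d,K,T=snap('wrist','w13');st()
np.savez('pics/w13.npz',p=p,d=d,K=K,T=T)
block(p,d,K,T,(150,120,400,275))
E
```

```text
[ 28.18128345 -11.06852364   7.54144022]
time: 13.75
tool_pos: [0.4812, 0.317, 0.1398]
ee_rot: [3.114, -0.016, 0.44]
wrist_force: [0.1, 0.2, 0.1]
width: 0.0751
t13.75 pos [0.4812 0.317  0.1398] rot [ 3.114 -0.016  0.44 ] F [0.1 0.2 0.1] w0.0751 q [ 0.5   0.15  1.38 -0.03  1.6   0.06]
t13.80 pos [0.4811 0.3171 0.1402] rot [ 3.114 -0.016  0.44 ] F [ 0.2 -0.5  0.1] w0.0752 q [ 0.5   0.15  1.38 -0.03  1.6   0.06]
top [ 265  154   34   83 2609] medz 0.0448 c [485.6 324.2] [486.5 322.8  33.9  90.2  24.6]
ledge [ 242  152   24   78 1713] medz 0.0228 c [458.2 311.6] [458.8 309.7  25.3  90.4  23.8]
```

View pics/w13.png

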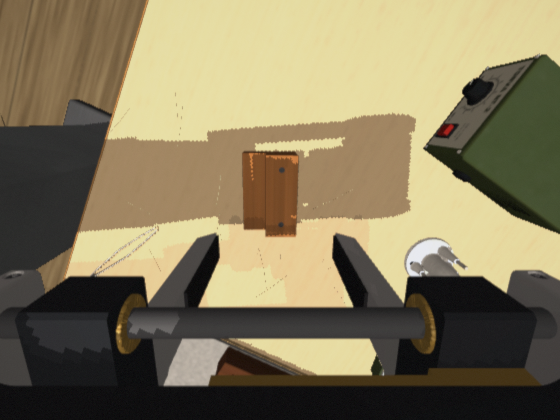

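```bash
cat >> h.py <<'E'
OFF=.0295
def tip(o=None):
    o=o or robot.get_obs(); return o['tool_pos']-OFF*T_tool(o)[:3,2]
def to(P,o=None):
    o=o or robot.get_obs(); return shift(np.array(P)-tip(o),o).round(2)
E
python3 - <<'E'
from h import *
o=robot.get_obs();print(T_tool(o)[:3,:3].round(3),tip(o));print(to([.4862,.3222,.027]),to([.4862,.3222,.06]))
E
```

```text
[[ 0.905  0.425  0.026]
 [ 0.426 -0.905 -0.018]
 [ 0.016  0.027 -0.999]] [0.48035199 0.31763361 0.16964627]
[ 0.49 -0.56 14.26] [ 0.54 -0.47 10.97]
```

```bash
python3 -m inch '0.5 -0.5 4 0.01 0.3;0.5 -0.5 8 0.01 0.3;0.5 -0.5 12 0.01 0.3;0.5 -0.55 14.2 0.01 0.3;0.5 -0.55 14.2 0.01 0.3;0.5 -0.55 14.2 0.01 0.3'
python3 - <<'E'
from h import *
st();print(tip());p,d,K,T=snap('side','sd14');cv2.imwrite('pics/sd14z.png',cv2.resize(p[100:250,160:340],None,fx=4,fy=4))
p,d,K,T=snap('wrist','w14');print(to([.4862,.3222,.027]))
E
```

```text
time: 14.3
tool_pos: [0.4877, 0.3203, -0.0009]
ee_rot: [3.114, -0.018, 0.428]
wrist_force: [-0.2, -0.7, 0.0]
width: 0.0658
t14.30 pos [ 0.4877  0.3203 -0.0009] rot [ 3.114 -0.018  0.428] F [-0.2 -0.7  0. ] w0.0658 q [ 0.5   0.25  1.55 -0.03  1.32  0.08]
[0.48691326 0.32082635 0.0285499 ]
[-0.04 -0.12  0.17]
```

View pics/sd14z.png

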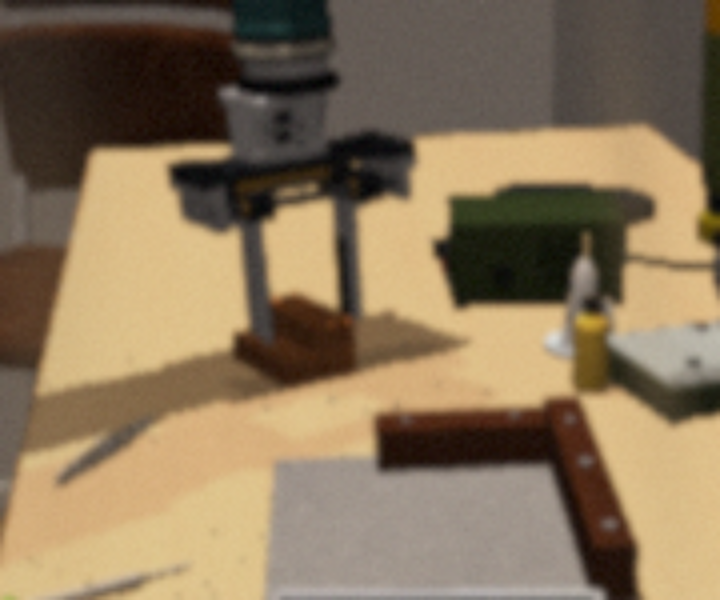

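View pics/w14.png

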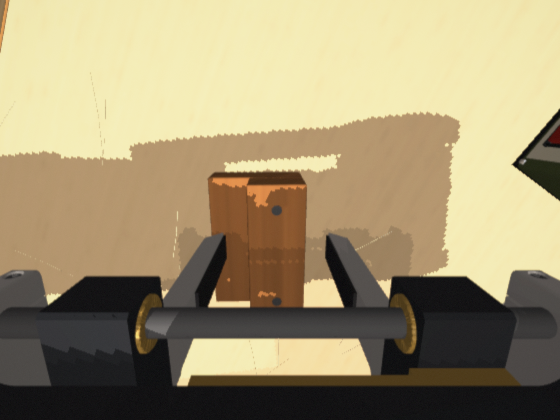

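```bash
python3 -m inch '0 -0.1 0.1 0 1;0 -0.1 0.1 0 1;0 -0.1 0.1 0 1;0 -0.1 0.1 0 1;0 -0.1 0.1 0 1;0 -0.1 0.1 0 1;0 -0.1 0.1 0 1;0 -0.1 0.1 0 1;0 -0.1 -1 0 1;0 -0.1 -3 0 1;0 -0.1 -5 0 1;0 -0.1 -5 0 1;0 -0.1 -5 0 1'
python3 - <<'E'
from h import *
st();print(tip());p,d,K,T=snap('side','sd15');cv2.imwrite('pics/sd15z.png',cv2.resize(p[100:250,160:340],None,fx=4,fy=4))
E
```

```text
time: 15.48
tool_pos: [0.487, 0.3233, 0.0508]
ee_rot: [3.115, -0.022, 0.428]
wrist_force: [-0.6, 0.3, -1.4]
width: 0.0336
t15.48 pos [0.487  0.3233 0.0508] rot [ 3.115 -0.022  0.428] F [-0.6  0.3 -1.4] w0.0336 q [ 0.51  0.21  1.49 -0.03  1.42  0.08]
[0.48611767 0.32371567 0.08025182]
```

View pics/sd15z.png

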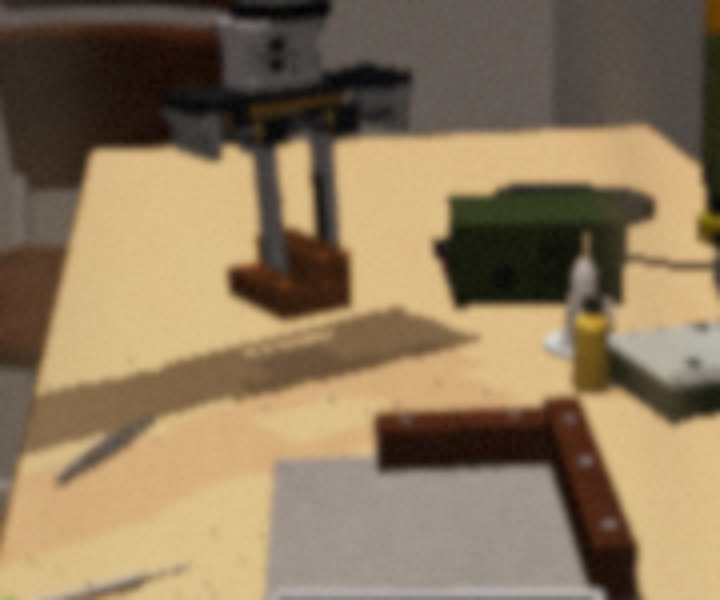

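Run:
```python
from h import *
K=robot.camera_info('scene')['K'];T=cam2world('scene');print(ray([[222,168],[399,228],[432,243],[197,157]],0,K,T).round(3))
print(to([.5803,.0071,.125]),to([.4862,.3235,.125]))
```

```text
[[ 0.685  0.222  0.   ]
 [ 0.701 -0.273  0.   ]
 [ 0.692 -0.355  0.   ]
 [ 0.691  0.31   0.   ]]
[-4.37 32.82 -3.83] [ 0.2   0.14 -4.64]
```

```bash
python3 -m inch '0 0 -3.8 0 1;-0.4 3 -4 0 1;-0.9 6.5 -4 0.05 1;-1.4 10 -4 0.12 1;-1.9 14 -4 0.2 1;-2.4 18 -4 0.28 1;-2.9 22 -4 0.36 1;-3.5 26 -4 0.44 1;-4 30 -3.9 0.5 1;-4.4 32.8 -3.8 0.506 1;-4.4 32.8 -3.8 0.506 1;-4.4 32.8 -3.8 0.506 1;-4.4 32.8 -3.8 0.506 1'
python3 - <<'E'
from h import *
st();print(tip());p,d,K,T=snap('wrist','w16');block(p,d,K,T,(150,150,420,300),.098);print(to([.5803,.0071,.045]))
p,d,K,T=snap('scene','sc16');cv2.imwrite('pics/sc16z.png',cv2.resize(p[80:300,150:400],None,fx=3,fy=2.7))
E
```

```text
time: 16.62
tool_pos: [0.5797, 0.0071, 0.0935]
ee_rot: [3.127, -0.026, -0.078]
wrist_force: [0.7, 0.8, -1.7]
width: 0.034
t16.62 pos [0.5797 0.0071 0.0935] rot [ 3.127 -0.026 -0.078] F [ 0.7  0.8 -1.7] w0.0340 q [-0.08  0.16  1.46 -0.01  1.49  0.  ]
[0.57897619 0.00760302 0.12293743]
top [ 246  185   60  115 6515] medz 0.1402 c [579.2  19.5] [579.3  17.8  71.5  34.1  84.9]
ledge [ 207  178   51   92 2503] medz 0.1180 c [549.4  33.8] [553.   24.6  62.1  31.   85.2]
[-0.08 -0.01  7.84]
```

View pics/w16.png

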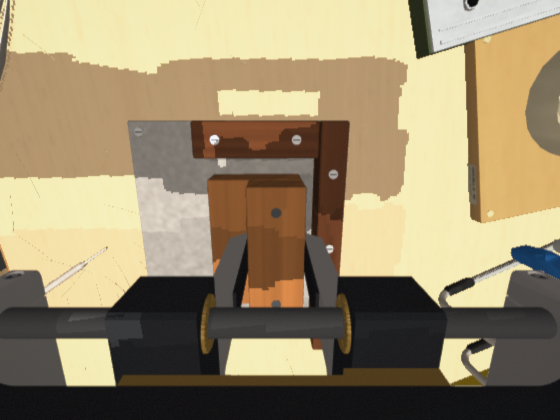

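View pics/sc16z.png

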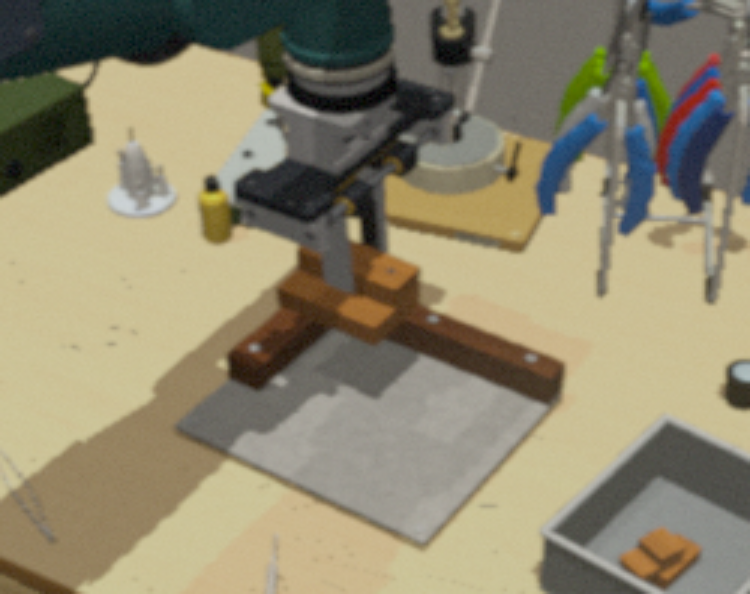

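Run:
```python
from h import *
o=robot.get_obs();K=robot.camera_info('wrist')['K'];T=cam2world('wrist',o)
c,s=np.cos(-.079),np.sin(-.079)
def b(q): return [round(float(q@[c,s])*1000,1),round(float(q@[-s,c])*1000,1)]
for n,uv,z in(('end top',(276,184),.140),('end ledge',(230,177.5),.118),('stop face top',(255,158),.042),('fence face top',(318,165),.048),('+x face top',(304.5,200),.140)):
    print(n,b(ray([uv],z,K,T)[0,:2]))
```

```text
end top [576.3, 100.0]
end ledge [548.1, 99.8]
stop face top [560.8, 103.7]
fence face top [615.6, 98.3]
+x face top [592.5, 90.7]
```

```bash
python3 -m inch '0 0.3 3 0 1;0 0.3 6 0 1;0 0.3 7.5 0 1;0 0.3 8.1 0 1;0 0.3 8.1 0 1'
python3 - <<'E'
from h import *
st();print(tip());p,d,K,T=snap('wrist','w17')
p,d,K,T=snap('side','sd17');cv2.imwrite('pics/sd17z.png',cv2.resize(p[130:290,200:360],None,fx=4.5,fy=3.7))
E
```

```text
time: 17.13
tool_pos: [0.5806, 0.0051, 0.0122]
ee_rot: [3.127, -0.025, -0.074]
wrist_force: [0.7, -1.4, -1.2]
width: 0.0338
t17.13 pos [0.5806 0.0051 0.0122] rot [ 3.127 -0.025 -0.074] F [ 0.7 -1.4 -1.2] w0.0338 q [-0.08  0.23  1.55 -0.01  1.34 -0.  ]
[0.57993286 0.00560636 0.04169886]
```

View pics/w17.png

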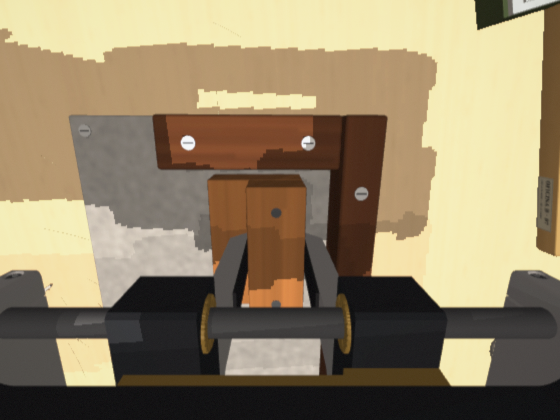

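View pics/sd17z.png

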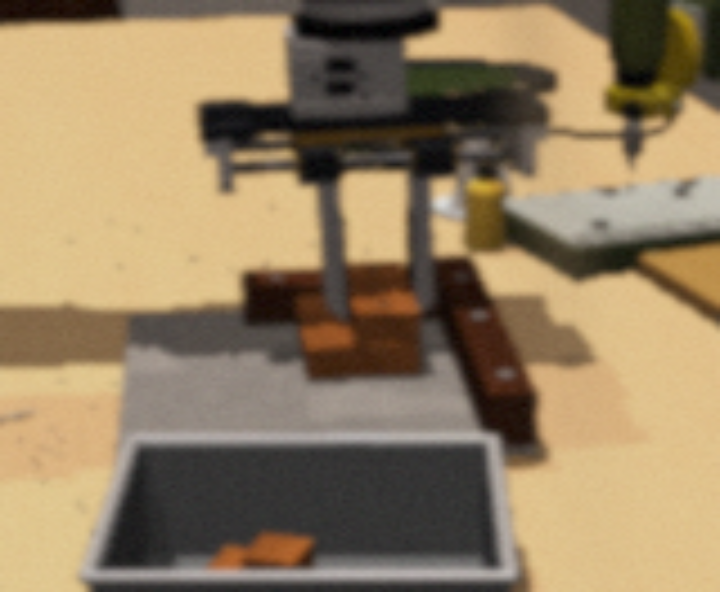

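```bash
python3 -m inch '0 0 0.15 0 1;0 0 0.25 0 1;0 0 0.25 0 1;0 -0.2 0.25 0 1;0 -0.4 0.25 0 1;0 -0.5 0.25 0 1;0 -0.5 0.25 0 1'
python3 - <<'E'
from h import *
st();print(tip());p,d,K,T=snap('wrist','w18')
E
```

```text
time: 17.82
tool_pos: [0.583, 0.0098, 0.0116]
ee_rot: [3.127, -0.029, -0.074]
wrist_force: [-0.1, 0.4, -1.8]
width: 0.0336
t17.82 pos [0.583  0.0098 0.0116] rot [ 3.127 -0.029 -0.074] F [-0.1  0.4 -1.8] w0.0336 q [-0.07  0.23  1.55 -0.01  1.33  0.01]
[0.58214765 0.01032358 0.04111394]
```

View pics/w18.png

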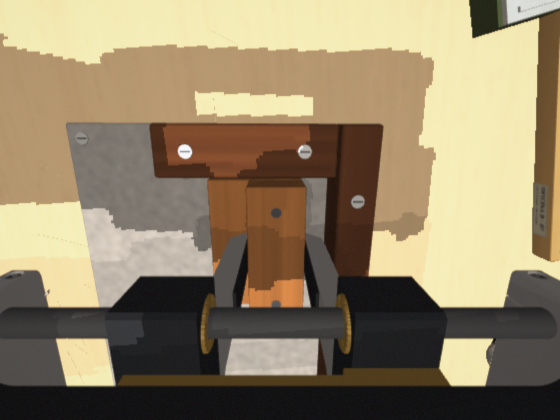

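```bash
python3 -m inch '0 -0.1 0.3 0 1;0 -0.1 0.3 0 1;0 -0.1 0.3 0 1;0 -0.1 0.3 0 1'
python3 - <<'E'
from h import *
st();print(tip())
E
```

```text
time: 18.2
tool_pos: [0.5837, 0.01, 0.0106]
ee_rot: [3.126, -0.031, -0.074]
wrist_force: [-1.5, -0.6, 6.4]
width: 0.034
t18.20 pos [0.5837 0.01   0.0106] rot [ 3.126 -0.031 -0.074] F [-1.5 -0.6  6.4] w0.0340 q [-0.07  0.23  1.55 -0.02  1.33  0.01]
[0.58286764 0.01055305 0.04003385]
```

```bash
python3 -m inch '0 0 0 0 0.57;0 0 0 0 0.57;0 0 0 0 0.57;0 0 -1 0 0.57;0 0 -3 0 0.57;0 0 -6 0 0.57;0 0 -9 0 0.57;0 0 -10 0 1;0 0 -10 0 1;0 0 -10 0 1'
python3 - <<'E'
from h import *
st();print(tip());p,d,K,T=snap('wrist','w19');block(p,d,K,T,(150,100,420,270),.012)
np.savez('pics/w19.npz',p=p,d=d,K=K,T=T)
E
```

```text
time: 19.03
tool_pos: [0.5808, 0.0119, 0.1104]
ee_rot: [3.126, -0.031, -0.074]
wrist_force: [-0.2, -0.0, -0.6]
width: 0.0239
t19.03 pos [0.5808 0.0119 0.1104] rot [ 3.126 -0.031 -0.074] F [-0.2 -0.  -0.6] w0.0239 q [-0.07  0.15  1.43 -0.02  1.52  0.01]
[0.57993004 0.01238317 0.13987881]
top [ 257  164   38   94 3307] medz 0.0568 c [582.8  13.1] [582.6  10.9  90.5  33.8  85.6]
ledge [ 231  162   27   80 1853] medz 0.0348 c [552.9  21.4] [552.8  16.7  81.6  25.1  85.6]
```

View pics/w19.png

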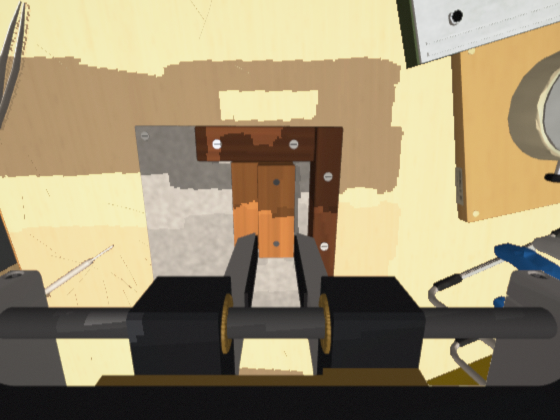

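Run:
```python
from h import *
print(to([.5699,-.0511,.14]),to([.5699,-.0511,.022]))
```

```text
[-0.44  6.4  -0.08] [-0.77  6.22 11.71]
```

```bash
python3 -m inch '-0.2 3 0 0 1;-0.5 6.2 0 0 1;-0.7 6.2 4 0 1;-0.7 6.2 8 0 1;-0.7 6.2 11 0 1;-0.77 6.2 11.7 0 1;-0.77 6.2 11.7 0 1'
python3 - <<'E'
from h import *
st();print(tip());p,d,K,T=snap('wrist','w20')
p,d,K,T=snap('side','sd20');cv2.imwrite('pics/sd20z.png',cv2.resize(p[130:290,200:360],None,fx=4.5,fy=3.7))
E
```

```text
time: 19.67
tool_pos: [0.5671, -0.051, -0.0117]
ee_rot: [3.127, -0.02, -0.075]
wrist_force: [-0.1, 0.3, -0.8]
width: 0.0006
t19.67 pos [ 0.5671 -0.051  -0.0117] rot [ 3.127 -0.02  -0.075] F [-0.1  0.3 -0.8] w0.0006 q [-0.18  0.23  1.6  -0.01  1.29 -0.1 ]
[ 0.56652205 -0.05052839  0.0177562 ]
```

View pics/w20.png

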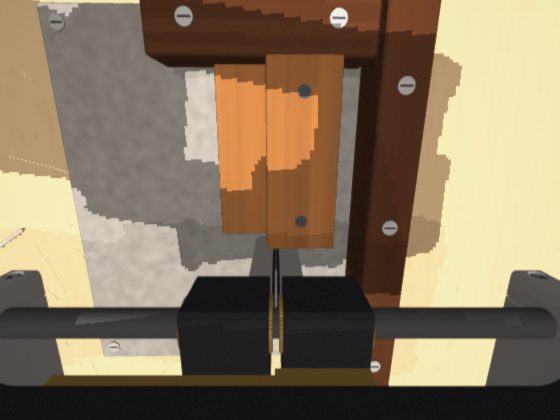

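View pics/sd20z.png

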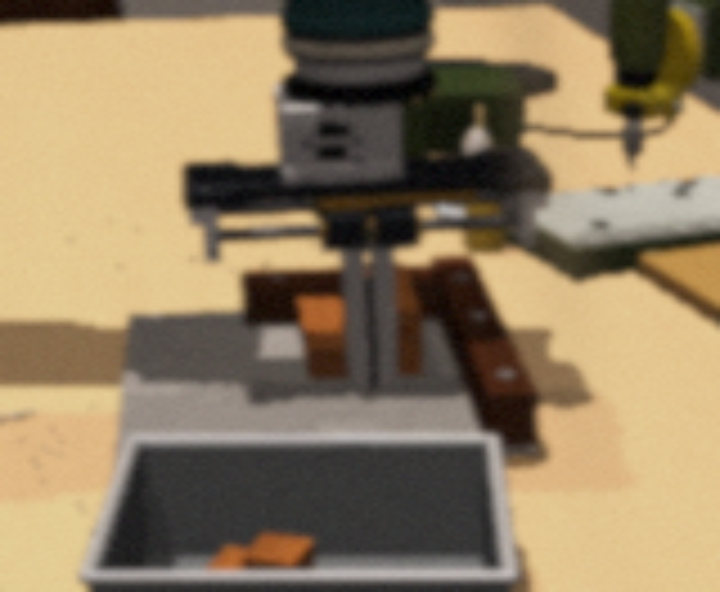

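```bash
python3 -m inch '0 -0.3 -0.3 0 1;0 -0.6 -0.3 0 1;0 -0.8 -0.3 0 1;0 -1 -0.3 0 1;0 -1.05 -0.3 0 1;0 -1.1 -0.3 0 1;0 -1.1 -0.3 0 1'
python3 - <<'E'
from h import *
st();print(tip())
E
```

```text
time: 20.35
tool_pos: [0.5692, -0.043, -0.0064]
ee_rot: [3.121, -0.023, -0.075]
wrist_force: [-2.5, -7.5, 1.3]
width: 0.0001
t20.35 pos [ 0.5692 -0.043  -0.0064] rot [ 3.121 -0.023 -0.075] F [-2.5 -7.5  1.3] w0.0001 q [-0.16  0.22  1.6  -0.02  1.3  -0.08]
[ 0.5685515  -0.04236832  0.02309634]
```

```bash
python3 -m inch '0 0.5 0 0 1;0 1 0 0 1;0 1.2 -3 0 1;0 1.2 -7 0 1;0 1.2 -10 0 1;0 1.2 -10 0 1;0 1.2 -10 0 1'
python3 - <<'E'
from h import *
st();print(tip());p,d,K,T=snap('wrist','w21');block(p,d,K,T,(150,50,420,270),.012)
np.savez('pics/w21.npz',p=p,d=d,K=K,T=T)
print(to([.5520,.0139,.08]),to([.5520,.0139,.036]))
E
```

```text
time: 20.93
tool_pos: [0.5682, -0.0529, 0.097]
ee_rot: [3.121, -0.03, -0.074]
wrist_force: [0.5, 1.4, -0.8]
width: 0.0006
t20.93 pos [ 0.5682 -0.0529  0.097 ] rot [ 3.121 -0.03  -0.074] F [ 0.5  1.4 -0.8] w0.0006 q [-0.18  0.14  1.48 -0.02  1.49 -0.1 ]
[ 0.56735374 -0.05218967  0.12652681]
top [ 265   81   43  112 4462] medz 0.0568 c [582.8  14.5] [582.7  12.4  89.2  33.9  85.6]
ledge [ 235   84   31  104 3001] medz 0.0348 c [553.1  16.8] [552.8  14.8  89.8  25.8  85.4]
[-1.98 -6.55  4.22] [-2.09 -6.64  8.62]
```

View pics/w21.png

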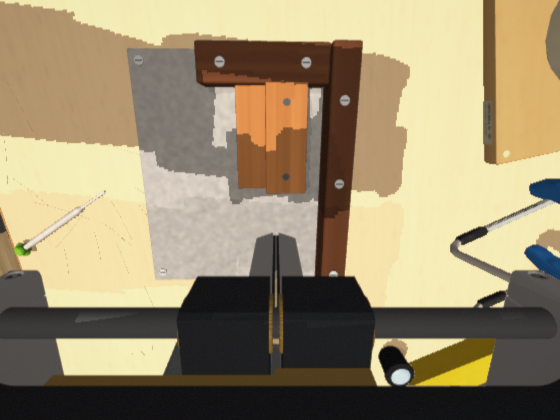

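Run:
```python
from h import *
print(to([.5500,.0145,.126]),to([.5500,.0145,.040]))
```

```text
[-2.07 -6.5  -0.38] [-2.29 -6.68  8.21]
```

```bash
python3 -m inch '-1 -3 -0.4 0 1;-2.1 -6.5 -0.4 0 1;-2.1 -6.5 1 0 1;-2.2 -6.6 4 0 1;-2.3 -6.7 7 0 1;-2.3 -6.7 8.2 0 1;-2.3 -6.7 8.2 0 1'
python3 - <<'E'
from h import *
st();print(tip());p,d,K,T=snap('wrist','w22')
p,d,K,T=snap('side','sd22');cv2.imwrite('pics/sd22z.png',cv2.resize(p[130:290,200:360],None,fx=4.5,fy=3.7))
print(to([.5500,.0145,.040]))
E
```

```text
time: 21.57
tool_pos: [0.5485, 0.0146, 0.009]
ee_rot: [3.122, -0.02, -0.074]
wrist_force: [0.4, -0.6, -0.4]
width: 0.0004
t21.57 pos [0.5485 0.0146 0.009 ] rot [ 3.122 -0.02  -0.074] F [ 0.4 -0.6 -0.4] w0.0004 q [-0.06  0.17  1.63 -0.02  1.32  0.02]
[0.54795543 0.01520401 0.03848519]
[ 0.13  0.03 -0.14]
```

View pics/w22.png

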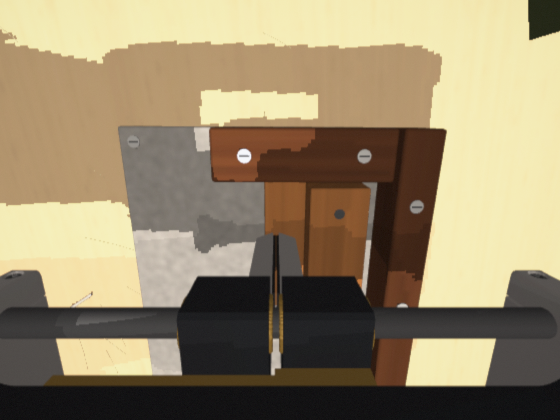

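View pics/sd22z.png

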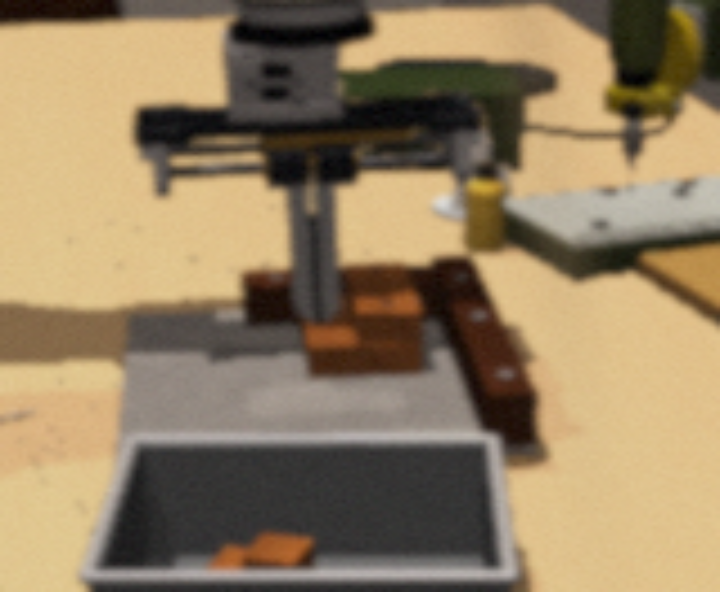

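```bash
python3 -m inch '0.3 0 0.3 0 1;0.6 0 0.5 0 1;0.9 0 0.55 0 1;1.2 0 0.55 0 1;1.5 0 0.55 0 1;1.8 0 0.55 0 1;2 0 0.55 0 1;2 0 0.55 0 1'
python3 - <<'E'
from h import *
st();print(tip());p,d,K,T=snap('wrist','w23')
E
```

```text
time: 22.33
tool_pos: [0.569, 0.0126, 0.0084]
ee_rot: [3.121, -0.021, -0.075]
wrist_force: [-10.1, 0.3, 22.6]
width: 0.0001
t22.33 pos [0.569  0.0126 0.0084] rot [ 3.121 -0.021 -0.075] F [-10.1   0.3  22.6] w0.0001 q [-0.06  0.21  1.58 -0.02  1.33  0.02]
[0.56839904 0.01325999 0.03792076]
```

View pics/w23.png

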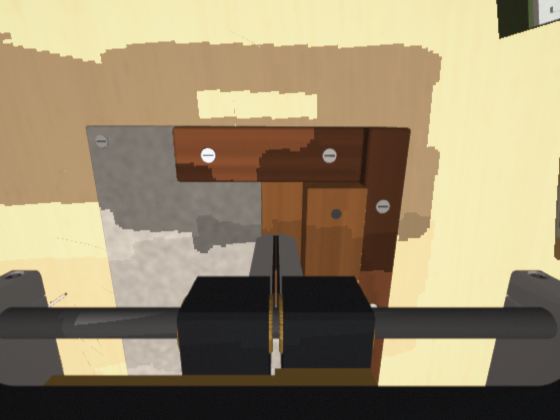

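```bash
python3 -m inch '0.3 0 0.1 0 1;0.5 0 0.15 0 1;0.7 0 0.15 0 1;0.8 0 0.2 0 1;0.8 0 0.25 0 1;0.8 0 0.25 0 1'
python3 - <<'E'
from h import *
st();print(tip());p,d,K,T=snap('wrist','w24')
E
```

```text
time: 22.88
tool_pos: [0.5734, 0.0122, 0.0086]
ee_rot: [3.121, -0.013, -0.075]
wrist_force: [-15.4, 1.4, 21.9]
width: 0.0005
t22.88 pos [0.5734 0.0122 0.0086] rot [ 3.121 -0.013 -0.075] F [-15.4   1.4  21.9] w0.0005 q [-0.06  0.22  1.56 -0.02  1.34  0.02]
[0.57301348 0.01284584 0.03807268]
```

View pics/w24.png

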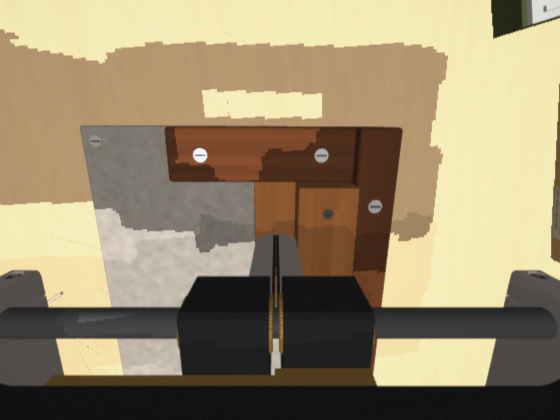

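```bash
python3 -m inch '0.4 -0.1 0.2 0 1;0.6 -0.15 0.3 0 1;0.7 -0.15 0.3 0 1;0.7 -0.15 0.3 0 1;0.7 -0.15 0.3 0 1;0.7 -0.15 0.3 0 1;0.7 -0.15 0.3 0 1;0.7 -0.15 0.3 0 1'
python3 - <<'E'
from h import *
st();print(tip());p,d,K,T=snap('wrist','w25');st()
block(p,d,K,T,(150,150,420,270),.012)
p,d,K,T=snap('side','sd25');cv2.imwrite('pics/sd25z.png',cv2.resize(p[130:290,200:360],None,fx=4.5,fy=3.7));st()
p,d,K,T=snap('scene','sc25');cv2.imwrite('pics/sc25z.png',cv2.resize(p[110:330,180:460],None,fx=2.8,fy=2.7))
E
```

```text
time: 23.6
tool_pos: [0.5727, 0.0123, 0.0086]
ee_rot: [3.118, 0.003, -0.075]
wrist_force: [-24.9, -1.2, 29.6]
width: 0.0008
t23.60 pos [0.5727 0.0123 0.0086] rot [ 3.118e+00  3.000e-03 -7.500e-02] F [-24.9  -1.2  29.6] w0.0008 q [-0.06  0.24  1.55 -0.02  1.36  0.02]
[0.57288059 0.01295996 0.03806096]
t23.65 pos [0.5727 0.0123 0.0086] rot [ 3.118e+00  3.000e-03 -7.500e-02] F [-25.6  -1.1  30. ] w0.0006 q [-0.06  0.24  1.55 -0.02  1.36  0.02]
top [ 296  186   64   84 4832] medz 0.0568 c [603.6  31.9] [603.2  30.6  50.9  34.4  85.5]
ledge [ 254  182   42   55 2150] medz 0.0349 c [574.2  39. ] [574.1  37.9  36.3  26.2  85.7]
t23.70 pos [0.5727 0.0123 0.0086] rot [ 3.118e+00  3.000e-03 -7.500e-02] F [-26.5  -2.3  29.7] w0.0005 q [-0.06  0.24  1.55 -0.02  1.36  0.02]
```

View pics/w25.png

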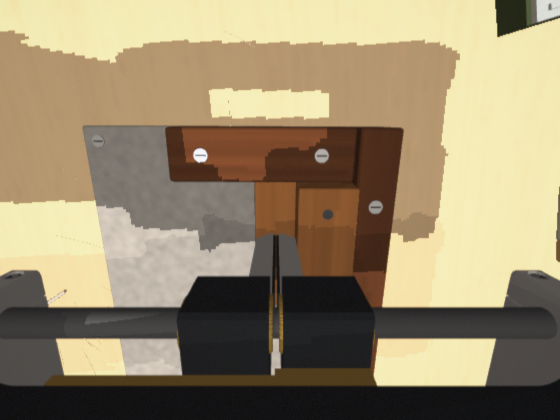

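View pics/sd25z.png

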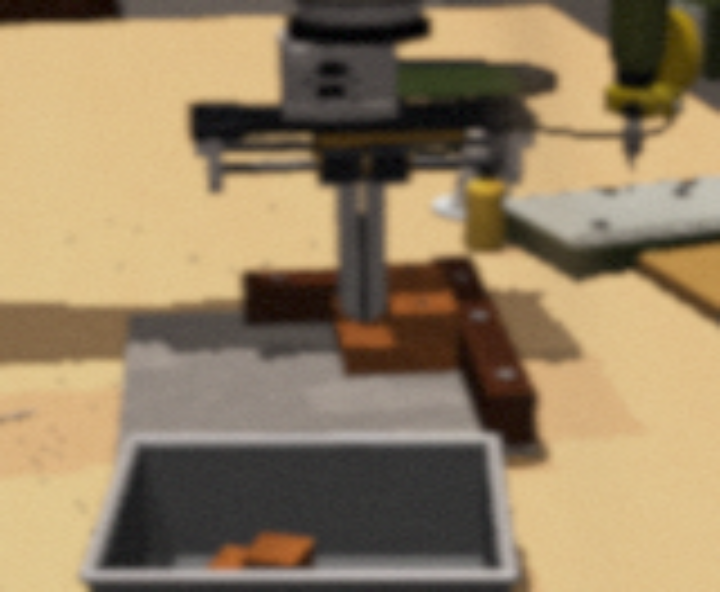

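View pics/sc25z.png

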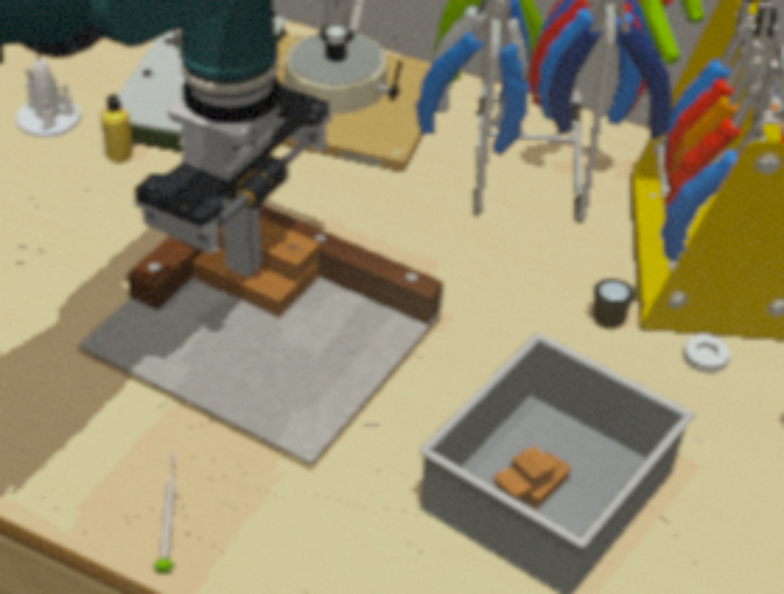

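Run:
```python
from h import *
p,d,K,T=snap('wrist','w26');st()
P=cloud(d,K,T);c,s=np.cos(-.079),np.sin(-.079)
G=lambda uv,z:ray(uv,z,K,T)[:,:2]@np.array([[c,-s],[s,c]])
for col in (308,320,345):
    pr=p[176:192,col].astype(int); print(col,[tuple(x.tolist()) for x in pr], (P[176:192,col,2]*1000).round(0))
for n,uv,z in(('end top',(320,184.5),.056),('end ledge',(275,181.5),.034),('stop top edge',(275,181),.042),('stop top edge',(330,183),.042),('+x face top',(356.5,200),.056),('fence top edge',(356.5,170),.048)):
    print(n,(G([uv],z)[0]*1000).round(1))
cv2.imwrite('pics/w26z.png',cv2.resize(p[150:250,230:400],None,fx=4.7,fy=4.7,interpolation=cv2.INTER_NEAREST))
```

```text
t23.80 pos [0.5727 0.0123 0.0086] rot [ 3.118e+00  3.000e-03 -7.500e-02] F [-26.2  -1.5  28.9] w0.0004 q [-0.06  0.24  1.55 -0.02  1.36  0.02]
308 [(28, 45, 75), (27, 45, 75), (26, 43, 75), (28, 45, 76), (24, 41, 71), (24, 38, 65), (26, 44, 70), (25, 46, 72), (27, 47, 72), (26, 46, 72), (26, 46, 71), (25, 45, 73), (36, 63, 100), (42, 78, 122), (46, 84, 133), (46, 85, 135)] [42. 44. 44. 43. 43. 43. 40. 44. 46. 50. 52. 54. 56. 56. 56. 57.]
320 [(27, 45, 75), (29, 46, 77), (28, 44, 76), (27, 44, 75), (27, 42, 72), (20, 37, 64), (25, 42, 68), (24, 45, 71), (25, 47, 73), (25, 47, 73), (27, 46, 73), (25, 45, 72), (32, 60, 95), (43, 75, 121), (46, 82, 131), (45, 85, 133)] [44. 42. 43. 44. 42. 43. 42. 45. 47. 51. 53. 55. 56. 58. 56. 57.]
345 [(27, 44, 75), (25, 43, 75), (27, 45, 76), (28, 44, 77), (28, 44, 73), (22, 38, 65), (23, 40, 62), (21, 40, 65), (25, 45, 70), (26, 47, 71), (27, 47, 73), (27, 50, 78), (34, 62, 100), (43, 78, 122), (46, 85, 135), (49, 88, 140)] [44. 42. 44. 42. 44. 41. 41. 45. 47. 49. 52. 55. 56. 57. 58. 58.]
end top [594.2 104.4]
end ledge [569.4 101.5]
stop top edge [569.4 103.4]
stop top edge [602.3 102.4]
+x face top [615.   95.6]
fence top edge [615.9 111.2]
```

View pics/w26z.png

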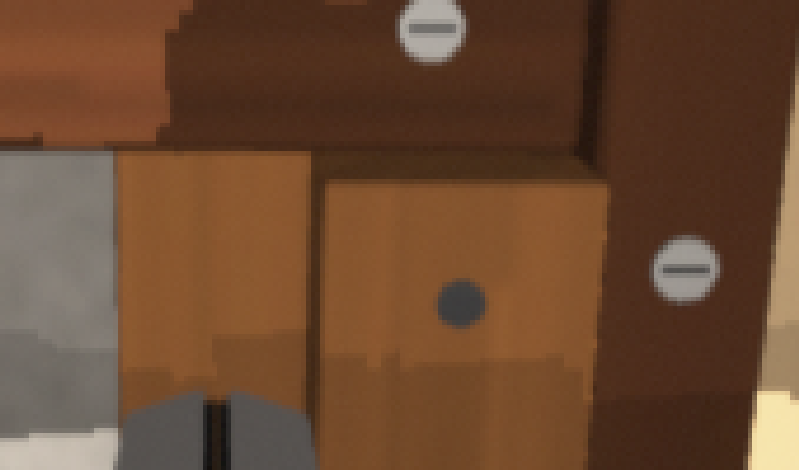

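```bash
python3 -m inch '0.1 -0.2 0.2 0 1;0.1 -0.4 0.2 0 1;0.1 -0.5 0.2 0 1;0.1 -0.5 0.2 0 1;0.3 -0.5 0.2 0 1;0.5 -0.4 0.3 0 1;0.6 -0.3 0.3 0 1;0.6 -0.3 0.3 0 1;0.6 -0.3 0.3 0 1;0.6 -0.3 0.3 0 1;0.6 -0.3 0.3 0 1;0.6 -0.3 0.3 0 1'
python3 - <<'E'
from h import *
st();p,d,K,T=snap('wrist','w27');st()
cv2.imwrite('pics/w27z.png',cv2.resize(p[150:250,230:400],None,fx=4.7,fy=4.7,interpolation=cv2.INTER_NEAREST))
E
```

```text
time: 24.8
tool_pos: [0.5721, 0.0127, 0.0086]
ee_rot: [3.113, 0.018, -0.076]
wrist_force: [-23.4, -3.6, 27.3]
width: 0.0007
t24.80 pos [0.5721 0.0127 0.0086] rot [ 3.113  0.018 -0.076] F [-23.4  -3.6  27.3] w0.0007 q [-0.06  0.25  1.54 -0.03  1.38  0.02]
t24.85 pos [0.5721 0.0128 0.0086] rot [ 3.113  0.017 -0.076] F [-24.1  -3.   28.2] w0.0004 q [-0.06  0.25  1.54 -0.03  1.38  0.02]
```

View pics/w27z.png

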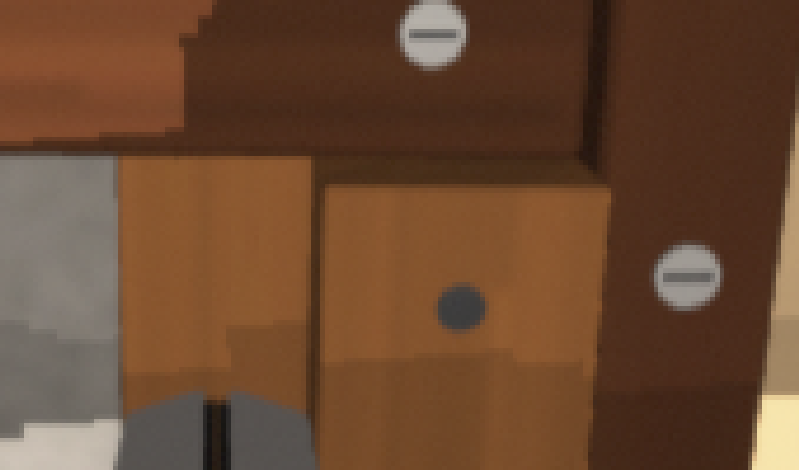

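Run:
```python
from h import *
st();print(robot.close_job());st()
```

```text
t24.85 pos [0.5721 0.0128 0.0086] rot [ 3.113  0.017 -0.076] F [-24.1  -3.   28.2] w0.0004 q [-0.06  0.25  1.54 -0.03  1.38  0.02]
the job is handed in; nothing more can be done
None
the job is handed in; nothing more can be done
```

The job is handed in at 24.9 s with the arm still pushing. Both scraps are in the bin, and the stepped block is on the board with its back against the fence and its end at the stop.

- **Push:** the closed fingers sit on the block's ledge and against its upright wall. They push about 24 N forward, 28 N down and 5 N towards the stop.
- **Last checks:** the last wrist picture shows no visible gap at the fence or the stop. Trying to slide the block a little more towards the stop did not move it, so I take it to be touching. The camera measurement there is only good to about 1–2 mm. The last scene picture shows both scraps in the bin, and the loupe, toothed cap and bottle standing upright with no visible change, though I did not measure their positions.

Three things did not go as expected:
- **Fingertip height:** all three cameras showed the real fingertips ending about 26–30 mm short of the reported TCP. That made the first two grasps of the plain scrap close on nothing. I corrected for it and the later grasps held.
- **Two steps to home:** the block moved to the fence in two short forward-and-down steps before the final hold, not in a single stroke.
- **Tilt:** the tool drifted about 2 degrees off vertical. This had no visible effect on the result.

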